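# Take a printing screen off the drying stand and mount it in the hinge clamps

### The arm

A 6-joint arm with a two-finger parallel gripper is mounted at the origin on a cart in front of the work surface, level with it; the furniture and walls round the work are solid. World frame = base frame: x ahead of the robot, y to its left, z up, the work surface at z = 0. Lengths are in mm, angles in rad, forces in N, time in s.
With the tool pointing down it reaches from about 375 to 900 mm from the base axis. Payload 3.1 kg.
Tool frame: the origin (TCP) lies on the centre line of the jaws, within the pads' length; the fingertips stand 14 mm ahead of it and the grasp point (between the pads) lies 5 mm behind it (env.finger_overhang is the y of the fingertips in the tool frame, in mm); y points along the fingers, x is the direction in which the jaws open and shut, and the axes are right-handed (so a half turn about y gives the same grasp; the last joint's range is limited). The gripper opens to 85 mm and grips with 20 to 120 N. Pads are 22 mm wide; open, the fingers measure 114 mm over their backs; the gripper's body (76 mm by 85 mm) begins 54 mm behind the grasp point. The pads swing forward as they close: fully open they stand 13 mm farther back than shut.
Start: joints at [0.933, 0.527, 1.433, -0, 1.181, -0.178], TCP at [276.753, 560.361, 245.31] pointing down, gripper open.
Joint ranges: [-3.08, 3.08], [-0.75, 2.2], [0.22, 2.44], [-1.43, 4.57], [0, 2.65], [-2.85, 2.85]. Speed limits (rad/s): [2.79, 2.79, 3.14, 3.14, 3.14, 3.14].

### API

Orientations are given as a 3x3 rotation matrix whose columns are the frame's x, y, z axes.
In Python, from plant import observe, eyes, env, models gives the robot as it stands.
- The arm moves only by the tool apply_moves, never from a script. Its argument "rows" is a list that holds one entry, the list of rows, each a list of 5 numbers: the gripper command: -1 is shut, 1 is fully open, values between are in proportion, then the shift along the tool's x, y, z in m, then the turn about the tool's y in rad. In form: [[[jaw, dx, dy, dz, yaw], ...]]. A call has 1 to 5 rows; each row shifts and turns the commanded pose from where the row before left it, along the tool's axes as they then stand; what a row does not reach is not made up. A row lasts 1/10 s, in which the tool goes at most 50 mm and 8.59 degrees, less where a joint would pass 70% of its speed; a pose out of reach is approached as far as the arm can. A call with a gripper value outside its range is refused whole. The fingers move at their own pace and stop on an object; "grip_force" is the grip in N (left out, the last holds). Time passes only in rows, so rows that do not move let the fingers close. It gives the time, the measured TCP pose, the force and the opening at its end, in the units of the state.
- observe(): the state, without advancing time (a new reading comes with each control period).
- eyes.camera(name): name is "side" or "top" or "wrist"; returns (picture, depth): 400x640x3 uint8, blue, green, red; 400x640 float32, mm along the optical axis (not along the pixel's ray), 0 where there is no reading.
- eyes.camera_model(name): a dict with "intrinsics" (3x3 intrinsics, pixels), "k1" (the pictures are not rectified: a ray, as slopes to the right and down, at radius r is drawn at 1 + k1 r^2 times it, then the intrinsics apply), "R" (3x3) and "t" (3): a world point X has camera coordinates R X + t. Camera axes: x right, y down, z forward; pixel columns grow to the right and rows downward; lengths in mm; the calibration is good to about 2 mm. A picture is of the moment at which its call begins: read the wrist's pose just before it. camera_model takes no time and is no camera call; for the wrist camera it gives the pose at the moment of the call.
- env.sign_off(): hands the job in, once; it reports no verdict.
Trained networks look in the newest picture that a camera, given by its name, has taken for a name from the list of things; names that differ only in an ending like _2 or _b are one class to them, and where a whole thing is asked for, a point or a joint stands for the part that bears it (a point fixed in the world has none). Each returns a list of dicts, best first, with "confidence" (0 to 1); they miss things now and then, are a little off and sometimes report something else, mostly with a low value. They report only what shows in the picture. A call takes as long as a camera call.
- models.outline_of(label, camera): "pixels" (400x640 bool, what is visible of it) and "box" ([left, top, width, height] in pixels, round what is visible of it).
The state is a dict: "t": time; "qpos": joint angles; "qvel": joint speeds; "joint_efforts": joint torques, N m; "ee_pos": TCP position; "tcp_rot": TCP orientation; "ft_force": force on the tool from outside, world axes, zero at the start; "wrist_torque": the same for the moment, N m; "width": opening from 0.0 (shut) to 1.0 (fully open).
Only numpy, scipy, OpenCV 4.12 (cv2) and the standard library are available. Lean on these libraries where they do the work, as an engineer would, in place of code of your own. Each camera call takes 0.05 s, during which the arm holds its last target.

### The job

Get the printing board ready: lift the longer of the two wooden printing screens up and off its hooks on the drying stand, lay it flat on the printing board with its stencil film underneath and its hand-slot end towards you, and let go of it. Then take it again by the head bar, raise its leading end over the lower lips of the two hinge clamps and push it fully home into both jaws, and leave it there. Leave the shorter screen hanging and do not knock over the beaker, the jar or the bottle.

Things in the scene. Friction and masses are not known exactly. Their poses are not given: they have to be found in the camera images.
- long_screen_head (a point): Longer printing screen, a wooden frame 200x150x22 mm, 0.15-0.28 kg, brown stencil film in its window. This point: centre of its head bar (22 wide, 22 thick, 150 long). Own x runs from head to leading end, y across, z square to it, away from the film (film is at the -z face). At the start it hangs by the head bar: x straight down, film (-z) to the stand's front.
- long_screen_lead (a point): Centre of the longer screen's leading end face, 189 mm along x from the head bar's centre, half-way through the thickness; same axes. Behind the head bar lies an open hand slot (30 mm along x, 106 mm across, right through), then a 16 mm cross bar, the window with the film, and a 20 mm foot bar that ends here.
- short_screen_head (a point): Centre of the head bar of the other screen, which stays hanging: same width, thickness, head bar, slot and axes, but only 155 mm long.
- drying_stand: Fixed steel stand 406 mm wide, origin on the bench under its middle; x to its back, y along its rail, z up. Two stations at y = +90 and -90 mm, each with two 6 mm wire hooks 36 mm either side of the station's middle. Posts (at y = +-190 mm) and rail end 36 mm below the hooks' tops; above and between the hooks of a pair nothing is in the way.
- hooks_left (a point): Top of the hook wires at the middle of the station at the stand's y = +90 mm, 208 mm above the bench; axes of the stand. The hooks run along x from 22 mm behind this point to 26 mm in front (-x), where the tips turn up 11 mm above it. To come off, a head bar rises 12 to 20 mm (the slot leaves 24 mm), then moves at least 45 mm to the front (-x).
- hooks_right (a point): The same for the station at the stand's y = -90 mm. Either screen may hang at either station.
- clamps_home (a point): Middle of where the leading end's lower edge belongs: between the two clamp jaws, at their back walls, level with the tops of their lower lips. x points into the jaws, away from the robot, y left, z up. The clamp screws stand open and stay so. Once home the screen slopes slightly: leading end on the lips, head bar on the board.
- print_board: Fixed plywood board 340 (x) x 260 (y) x 15 mm, origin under its middle, axes as clamps_home, which lies at x +140, z +23 mm. Fixed jaws, open to -x, 26 mm deep: lower lip 8 mm above the board, mouth 30 mm high (upper lip flared), inner cheeks 160 mm apart (5 mm free each side), with flared lead-ins 18 mm ahead of the lips. Free top from x -170 to +95 mm.
- beaker_mid (a point): Glass beaker 67 mm wide, 89 mm high, beyond the right side of the board; point 40 mm above its underside. Not to be knocked over.
- jar_mid (a point): Small jar with white lid, 52 mm wide, 78 mm high, beyond the right side of the board; point 40 mm above its underside. Not to be knocked over.
- dye_bottle_mid (a point): Dye bottle 68 mm wide, 163 mm high, at the back between stand and board; point 40 mm above its underside. Not to be knocked over.

How it is judged:
By the outcome, as a careful person would: the job done as asked, in the order asked, and still so for the second after the job is handed in, with the robot touching nothing.
It also fails if it takes over 72 s, if anything falls off the work surface, if the arm or the gripper's body presses on something with over 40 N, if the wrist force passes 120 N, or if a joint passes its speed limit or range.

## Working session

There is one attempt and no reset: what is moved stays moved. The work goes in short steps, Python scripts to look and compute and a tool call to move; the robot and the scene stay as the last step left them, time stands still between calls to the robot, and variables do not carry over. Pictures are saved under pics/ and viewed, and the job is handed in when it is done.

Besides the shell and the picture viewer there is one more tool, called after "Request:" as name([rows], argument=value, ...), one row to a line, values as JSON. apply_moves: Moves the arm, as the interface text tells. Its arguments: {"type":"object","properties":{"rows":{"type":"array"},"grip_force":{"type":"number"}},"required":["rows"]}

```bash
ls; mkdir -p pics
cat > h.py <<'E'
import numpy as np, cv2
from plant import observe, eyes, env, models
def px2w(cam,u,v,d,m=None):
    m=m or eyes.camera_model(cam); K=np.array(m["intrinsics"]); 
    p=np.stack([(np.asarray(u,float)-K[0,2])/K[0,0],(np.asarray(v,float)-K[1,2])/K[1,1]],-1)
    q=p.copy()
    for _ in range(10): q=p/(1+m["k1"]*(q**2).sum(-1,keepdims=True))
    d=np.asarray(d,float)[...,None]
    X=np.concatenate([q*d,d],-1)
    return (X-np.array(m["t"]))@np.array(m["R"])
def w2px(cam,X,m=None):
    m=m or eyes.camera_model(cam); K=np.array(m["intrinsics"])
    c=np.atleast_2d(X)@np.array(m["R"]).T+np.array(m["t"]); q=c[:,:2]/c[:,2:]
    q=q*(1+m["k1"]*(q**2).sum(-1,keepdims=True))
    return q*[K[0,0],K[1,1]]+[K[0,2],K[1,2]]
E
python3 - <<'E'
from h import *
np.set_printoptions(precision=3,suppress=True)
s=observe(); print(s)
for c in ["side","top","wrist"]:
    m=eyes.camera_model(c); im,d=eyes.camera(c); cv2.imwrite(f"pics/{c}0.png",im); np.save(f"{c}0.npy",d)
    print(c,m, "campos",-np.array(m["R"]).T@m["t"])
E
```

```text
pics
{'t': 0.0, 'qpos': array([ 0.934,  0.528,  1.434, -0.   ,  1.181, -0.178]), 'qvel': array([ 0.001, -0.   ,  0.001,  0.001, -0.   , -0.002]), 'joint_efforts': array([ -0.   , -44.236, -17.802,  -0.   ,   0.009,   0.   ]), 'ee_pos': array([276.345, 559.806, 244.353]), 'tcp_rot': array([[ 0.443, -0.001, -0.897],
       [ 0.897, -0.002,  0.443],
       [-0.002, -1.   ,  0.   ]]), 'ft_force': array([ 0.212, -0.367, -0.693]), 'wrist_torque': array([-0.005,  0.002, -0.019]), 'width': 0.9983620050135713}
side {'intrinsics': array([[474.058,   0.   , 320.951],
       [  0.   , 474.058, 198.346],
       [  0.   ,   0.   ,   1.   ]]), 'k1': -0.05083092840197046, 'R': array([[ 0.966, -0.259,  0.014],
       [-0.163, -0.647, -0.745],
       [ 0.202,  0.717, -0.667]]), 't': array([-637.719,  182.893, 1331.994])} campos [  376.093 -1001.78   1034.086]
top {'intrinsics': array([[471.037,   0.   , 323.188],
       [  0.   , 471.037, 200.032],
       [  0.   ,   0.   ,   1.   ]]), 'k1': -0.13466241447957827, 'R': array([[-0.011, -1.   , -0.008],
       [-0.995,  0.012, -0.102],
       [ 0.102,  0.007, -0.995]]), 't': array([ -39.944,  660.796, 1434.445])} campos [ 510.86   -57.453 1493.854]
wrist {'intrinsics': array([[326.254,   0.   , 315.979],
       [  0.   , 326.254, 197.639],
       [  0.   ,   0.   ,   1.   ]]), 'k1': -0.04458161673100967, 'R': array([[ 0.442,  0.897, -0.003],
       [ 0.864, -0.425,  0.27 ],
       [ 0.24 , -0.122, -0.963]]), 't': array([-622.656,  -34.547,  378.78 ])} campos [214.21  589.886 372.178]
```

View pics/side0.png

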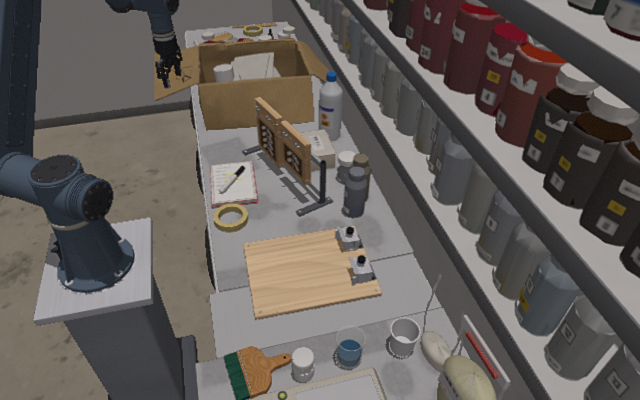

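View pics/top0.png

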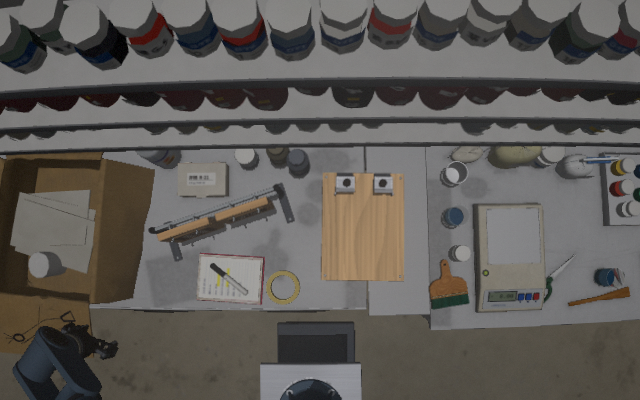

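View pics/wrist0.png

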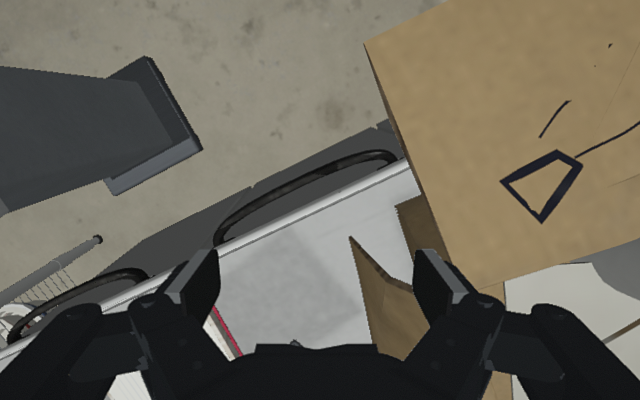

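Run:
```python
from h import *
np.set_printoptions(precision=1,suppress=True)
for c in ["top","side"]:
    im,d=eyes.camera(c); m=eyes.camera_model(c); np.save(f"d_{c}.npy",d); cv2.imwrite(f"pics/{c}1.png",im)
    vis=im.copy()
    for l in ["long_screen_head","short_screen_head","drying_stand","print_board","clamps_home","dye_bottle_mid","jar_mid","beaker_mid"]:
        try: r=models.outline_of(l,c)
        except Exception as e: print(l,e); continue
        for o in r[:3]:
            p=o["pixels"]; v,u=np.nonzero(p); dd=d[v,u]; ok=dd>0
            X=px2w(c,u[ok],v[ok],dd[ok],m)
            if len(X): print(c,l,round(o["confidence"],2),o["box"],len(X),"min",np.percentile(X,2,0),"med",np.median(X,0),"max",np.percentile(X,98,0))
        if r: np.save(f"m_{c}_{l}.npy",r[0]["pixels"])
    print(observe()["t"])
def crop(f,x,y,w,h,o):
    im=cv2.imread(f)[y:y+h,x:x+w]; cv2.imwrite(o,cv2.resize(im,None,fx=4,fy=4,interpolation=cv2.INTER_CUBIC))
crop("pics/side1.png",230,80,160,145,"pics/side1c.png")
crop("pics/top1.png",140,160,170,120,"pics/top1c.png")
```

```text
top long_screen_head 0.91 [156.4, 217.8, 68.9, 23.6] 856 min [536.  262.   51.4] med [565.4 323.6 220.1] max [595.1 398.4 234.1]
top long_screen_head 0.69 [213.8, 194.9, 59.6, 28.6] 747 min [589.7 101.9  89.9] med [617.5 171.1 226.8] max [646.6 242.  234.3]
top short_screen_head 0.75 [216.2, 195.2, 60.0, 28.1] 835 min [589.7 102.2  -1.3] med [617.  176.4 224.4] max [649.2 242.4 234.3]
top drying_stand 0.67 [147.9, 181.9, 145.9, 79.8] 1140 min [485.7  58.2   0.4] med [625.5 224.4 150.8] max [692.2 444.4 206.1]
top print_board 0.76 [319.6, 170.4, 83.8, 108.8] 8821 min [ 415.  -295.2    7.3] med [ 575.7 -170.6   15.2] max [739.5 -46.5  61.5]
top print_board 0.57 [444.5, 203.2, 26.2, 23.4] 490 min [ 575.9 -486.7   10.8] med [ 606.9 -461.4   38.9] max [ 635.7 -424.7   91. ]
top clamps_home 0.93 [321.8, 172.8, 82.6, 106.3] 8747 min [ 416.  -294.6    8.1] med [ 575.7 -170.2   15.3] max [739.3 -47.   61.6]
top clamps_home 0.66 [447.2, 247.0, 23.7, 17.3] 300 min [ 468.  -487.7   11.3] med [ 490.3 -459.3   75.1] max [ 514.1 -442.6   83.2]
top dye_bottle_mid 0.63 [287.4, 147.2, 20.7, 34.1] 523 
[... 945 characters left out ...]
572.2 -194.4   13.6] max [735.9 -48.8  59.4]
side print_board 0.19 [277.6, 121.8, 33.7, 64.5] 1369 min [587.6  99.   75.6] med [617.4 157.7 162.8] max [652.3 261.  230.1]
side clamps_home 0.55 [242.0, 222.8, 136.0, 93.9] 9081 min [ 417.5 -302.4    7.5] med [ 574.4 -194.1   13.6] max [733.8 -50.4  59.6]
side dye_bottle_mid 0.66 [347.2, 167.0, 20.1, 52.1] 962 min [738.9  -8.3   8.7] med [764.6   4.7  95.6] max [803.9  44.8 163.2]
side jar_mid 0.62 [292.2, 349.3, 24.8, 35.0] 678 min [ 467.3 -494.4    7.3] med [ 488.8 -481.2   73.8] max [ 513.1 -447.3   79.6]
side beaker_mid 0.59 [337.1, 325.8, 26.9, 44.7] 1091 min [ 574.  -488.4    3.7] med [ 604.6 -454.8   50.5] max [ 634.3 -425.4   88.9]
1.05
```

View pics/side1c.png

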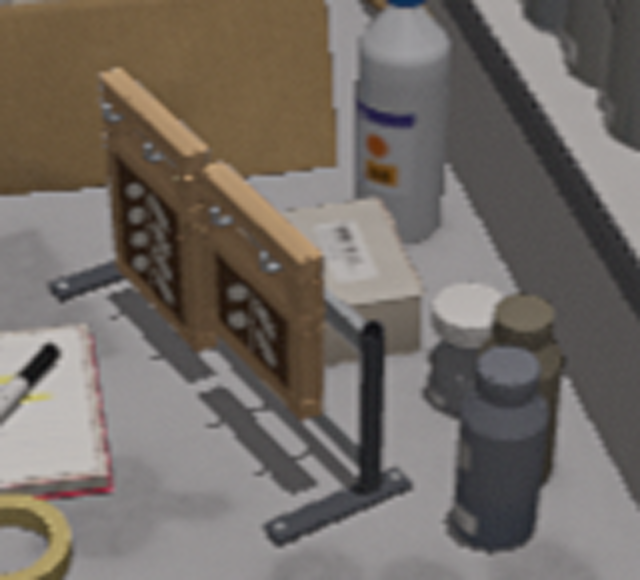

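View pics/top1c.png

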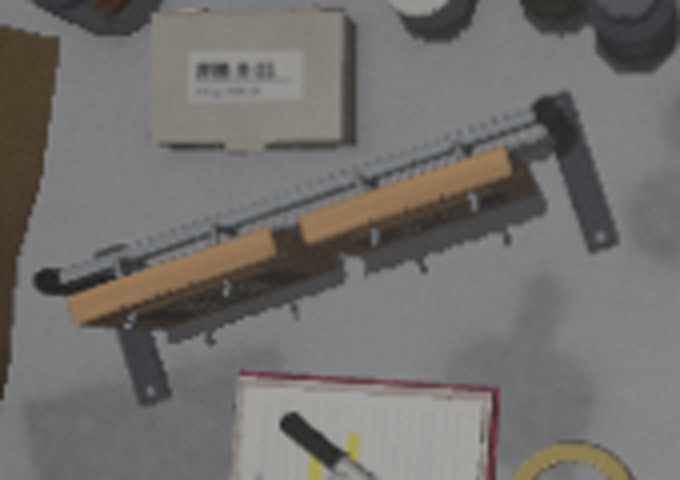

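Run:
```python
from h import *
np.set_printoptions(precision=1,suppress=True)
def cloud(c):
    d=np.load(f"d_{c}.npy"); v,u=np.nonzero(d>0); return u,v,px2w(c,u,v,d[v,u])
for c in ["top","side"]:
    u,v,X=cloud(c)
    for nm,lo,hi,m in [("longtop",222,240,None),("shorttop",222,240,None)]:
        k=np.load(f"m_{c}_{'long' if nm[0]=='l' else 'short'}_screen_head.npy")
        k=cv2.dilate(k.astype(np.uint8),np.ones((3,3)))[v,u]>0
        s=k&(X[:,2]>222)&(X[:,2]<242); P=X[s]
        r=cv2.minAreaRect(P[:,:2].astype(np.float32)); print(c,nm,s.sum(),r,np.median(P[:,2]))
        A=np.c_[P[:,1],np.ones(len(P))]; 
        w,V=np.linalg.eigh(np.cov(P[:,:2].T)); print(P.mean(0),V[:,1],np.degrees(np.arctan2(-V[0,1],V[1,1])))
    s=(X[:,2]>9)&(X[:,2]<21)&(X[:,0]>395)&(X[:,0]<765)&(X[:,1]>-315)&(X[:,1]<-25); P=X[s]
    r=cv2.minAreaRect(P[:,:2].astype(np.float32)); print(c,"board",s.sum(),r,np.median(P[:,2]))
    pl=np.percentile(P,[0.5,99.5],axis=0); print(pl)
    s=(X[:,2]>30)&(X[:,0]>600)&(X[:,0]<790)&(X[:,1]>-315)&(X[:,1]<-25); P=X[s]
    s1=P[:,1]>-171
    for k in (s1,~s1): print("clamp",k.sum(),P[k].min(0),P[k].max(0),np.median(P[k],0))
im=cv2.imread("pics/top1.png")[160:290,310:415]; cv2.imwrite("pics/top1b.png",cv2.resize(im,None,fx=4.5,fy=4.5,interpolation=cv2.INTER_CUBIC))
```

```text
top longtop 454 ((571.4039916992188, 323.778076171875), (24.04120445251465, 175.54281616210938), 19.27535057067871) 229.4731796801139
[567.6 332.3 229.5] [-0.3  0.9] 18.753006059933043
top shorttop 439 ((615.800048828125, 173.21383666992188), (34.966583251953125, 149.7616424560547), 18.760217666625977) 229.4670321148264
[619.9 173.9 229.5] [-0.3  1. ] 17.034808758511623
top board 7540 ((578.9826049804688, -161.93734741210938), (273.39630126953125, 338.539794921875), 88.569580078125) 14.953301226456723
[[ 410.3 -298.7    9.2]
 [ 747.   -41.6   20.8]]
clamp 8340 [ 676. -171.   30.] [790.  -25.  947.9] [768.6 -95.9 736.9]
clamp 7438 [ 671.8 -315.    30.2] [ 790.  -171.   905.1] [ 765.5 -240.7  717.2]
side longtop 203 ((572.9511108398438, 320.4451904296875), (23.944210052490234, 176.94793701171875), 18.715444564819336) 228.32701574712698
[569.6 325.1 228.2] [-0.3  0.9] 18.533013416481886
side shorttop 238 ((620.0086669921875, 172.41697692871094), (25.389612197875977, 154.5640411376953), 18.02816390991211) 227.92407380073587
[620.2 166.3 227.7] [-0.3  1. ] 17.46762792489106
side board 7896 ((579.4320678710938, -172.7559814453125), (265.338623046875, 338.16552734375), 88.47579193115234) 13.465669000577833
[[ 411.  -304.6    9.2]
 [ 745.2  -43.7   19.7]]
clamp 3637 [ 677.8 -171.    30. ] [790. -25. 717.] [ 773.  -111.5  523.1]
clamp 5314 [ 672.8 -315.    30.2] [ 790. -171.  773.] [ 769.  -265.   643.1]
```

View pics/top1b.png

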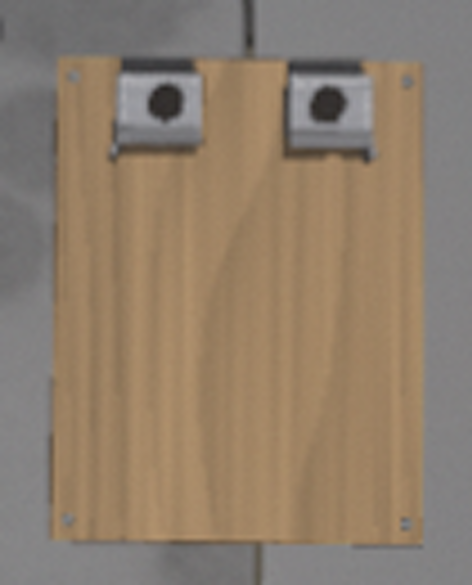

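```bash
cat >> h.py <<'E'
import json
def plan(wps, jaw, start=None):
    """wps: list of (x,y,z,yawdeg) ; prints rows in groups of 5. start=(x,y,z,yaw)"""
    if start is None:
        s=observe(); R=np.array(s["tcp_rot"]); start=(*s["ee_pos"],np.degrees(np.arctan2(R[1,0],R[0,0])))
    p=np.array(start[:3],float); a=np.radians(start[3]); rows=[]
    for w in wps:
        jw=w[4] if len(w)>4 else jaw
        t=np.array(w[:3],float); at=np.radians(w[3])
        n=max(1,int(np.ceil(max(np.linalg.norm(t-p)/48, abs(at-a)/0.145))))
        if len(w)>5: n=max(n,w[5])
        for i in range(n):
            tgt=p+(t-p)/(n-i); ta=a+(at-a)/(n-i)
            d=tgt-p; c,s_=np.cos(a),np.sin(a)
            dx,dy,dz=round(d[0]*c+d[1]*s_,0),round(-d[2],0),round(-d[0]*s_+d[1]*c,0)
            yw=round(-(ta-a),2)
            rows.append([jw,round(dx/1000,4),round(dy/1000,4),round(dz/1000,4),yw])
            p=p+np.array([dx*c-dz*s_,dx*s_+dz*c,-dy]); a-=yw
    for i in range(0,len(rows),5): print(json.dumps([rows[i:i+5]]))
    print("end",p.round(1),np.degrees(a).round(2))
E
python3 - <<'E'
from h import *
np.set_printoptions(precision=1,suppress=True)
uv=np.array([[58,57],[424,60],[53,541],[424,546],[115,150],[372,155]])/4.5+[310,160]-0.4
m=eyes.camera_model("top"); C=-np.array(m["R"]).T@m["t"]
P=px2w("top",uv[:,0],uv[:,1],np.full(6,1000.)); 
for p in P:
    k=(15-C[2])/(p[2]-C[2]); print((C+k*(p-C))[:2])
s=observe(); print(s["ee_pos"])
plan([(276.3,560,330,50),(560,335,350,18.4)],1)
E
```

```text
[750.9 -46. ]
[ 746.  -304.9]
[412.5 -38.9]
[ 405.4 -296.2]
[684.3 -85.3]
[ 678.7 -266.1]
[276.8 560.4 245.3]
[[[1, -0.0, -0.042, 0.0, 0.12], [1, -0.001, -0.043, 0.0, 0.12], [1, 0.001, -0.002, -0.045, 0.07], [1, 0.005, -0.003, -0.045, 0.07], [1, 0.008, -0.002, -0.045, 0.07]]]
[[[1, 0.011, -0.003, -0.044, 0.07], [1, 0.014, -0.002, -0.043, 0.07], [1, 0.016, -0.003, -0.042, 0.07], [1, 0.02, -0.002, -0.041, 0.07], [1, 0.022, -0.003, -0.039, 0.06]]]
end [560.2 335.2 350.3] 18.45
```

Request:
apply_moves([
  [[1,0,-0.042,0,0.12],[1,-0.001,-0.043,0,0.12],[1,0.001,-0.002,-0.045,0.07],[1,0.005,-0.003,-0.045,0.07],[1,0.008,-0.002,-0.045,0.07]],
])

```text
t: 1.55
ee_pos: [383.9, 475.0, 338.2]
tcp_rot: [[0.79, 0.001, -0.614], [0.614, 0.001, 0.79], [0.002, -1.0, 0.0]]
ft_force: [-0.3, 0.9, 0.4]
width: 1.004
```

Request:
apply_moves([
  [[1,0.011,-0.003,-0.044,0.07],[1,0.014,-0.002,-0.043,0.07],[1,0.016,-0.003,-0.042,0.07],[1,0.02,-0.002,-0.041,0.07],[1,0.022,-0.003,-0.039,0.06]],
])

```text
t: 2.05
ee_pos: [561.4, 333.7, 350.4]
tcp_rot: [[0.949, -0.0, -0.314], [0.314, 0.0, 0.949], [-0.0, -1.0, 0.0]]
ft_force: [0.6, 0.3, 0.1]
width: 1.003
```

Run:
```python
from h import *
np.set_printoptions(precision=3,suppress=True)
s=observe(); print(s["t"],s["ee_pos"],s["tcp_rot"],s["qpos"],s["qvel"])
import pickle
m=eyes.camera_model("wrist"); im,d=eyes.camera("wrist"); cv2.imwrite("pics/w1.png",im); np.save("w1.npy",d); pickle.dump(m,open("w1.pkl","wb"))
for l in ["long_screen_head","short_screen_head"]:
    for o in models.outline_of(l,"wrist"): print(l,o["confidence"],o["box"])
```

```text
2.05 [561.397 333.749 350.365] [[ 0.949 -0.    -0.314]
 [ 0.314  0.     0.949]
 [-0.    -1.     0.   ]] [0.366 0.477 1.223 0.    1.442 0.046] [-0.615  0.208 -0.443  0.006  0.226 -0.021]
long_screen_head 0.85 [308.3, 101.6, 31.9, 180.8]
short_screen_head 0.84 [311.0, 280.8, 23.3, 69.0]
```

View pics/w1.png

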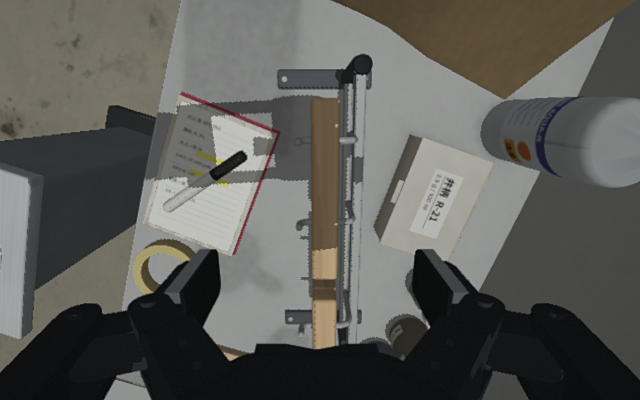

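Run:
```python
from h import *
import pickle
np.set_printoptions(precision=1,suppress=True)
s=observe(); print(s["ee_pos"],s["qvel"])
m=eyes.camera_model("wrist"); im,d=eyes.camera("wrist")
v,u=np.nonzero(d>0); X=px2w("wrist",u,v,d[v,u],m)
k=(X[:,2]>224)&(X[:,2]<236)&(u>290)&(u<350)&(v>80)&(v<345)
c,s_=np.cos(np.radians(18.4)),np.sin(np.radians(18.4))
P=X[k]; print(k.sum(),np.median(P[:,2]))
a=P[:,0]*c+P[:,1]*s_; b=-P[:,0]*s_+P[:,1]*c
print(np.percentile(a,[1,50,99]),np.percentile(b,[0.3,99.7]))
h=np.histogram(b,bins=np.arange(-50,230,5)); print(list(zip(h[1].astype(int),h[0])))
for nm,sel in (("L",b>b.max()-140),("S",b<b.max()-180)):
    Q=P[sel]; lo=np.polyfit(b[sel],a[sel],1); 
    print(nm,len(Q),"skew deg",np.degrees(np.arctan(-lo[0])))
    r=cv2.minAreaRect(Q[:,:2].astype(np.float32)); print(r)
# boundary px
g=np.zeros(d.shape,np.uint8); g[v[k],u[k]]=255; cv2.imwrite("pics/g.png",g)
for row in (105,130,180,240,265): 
    kk=k&(v==row)&True; print(row,u[kk].min(),u[kk].max(),X[kk][0],X[kk][-1])
for row in range(92,104): print(row,(k&(v==row)).sum(),end=' ')
for row in range(268,300): print(row,(k&(v==row)).sum(),end=' ')
```

```text
[562.4 332.9 350. ] [ 0.1 -0.   0.   0.   0.  -0. ]
6104 228.90817413552088
[632.4 643.2 654. ] [ -2.3 213.1]
[(np.int64(-50), np.int64(0)), (np.int64(-45), np.int64(0)), (np.int64(-40), np.int64(0)), (np.int64(-35), np.int64(0)), (np.int64(-30), np.int64(0)), (np.int64(-25), np.int64(0)), (np.int64(-20), np.int64(0)), (np.int64(-15), np.int64(0)), (np.int64(-10), np.int64(0)), (np.int64(-5), np.int64(64)), (np.int64(0), np.int64(108)), (np.int64(5), np.int64(108)), (np.int64(10), np.int64(101)), (np.int64(15), np.int64(110)), (np.int64(20), np.int64(115)), (np.int64(25), np.int64(115)), (np.int64(30), np.int64(113)), (np.int64(35), np.int64(116)), (np.int64(40), np.int64(171)), (np.int64(45), np.int64(0)), (np.int64(50), np.int64(0)), (np.int64(55), np.int64(0)), (np.int64(60), np.int64(1)), (np.int64(65), np.int64(107)), (np.int64(70), np.int64(141)), (np.int64(75), np.int64(137)), (np.int64(80), np.int64(143)), (np.int64(85), np.int64(143)), (np.int64(90), np.int64(147)), (np.int64(95), np.int64(154)), (np.int64(100), np.int64(151)), (np.int64(105), np.int64(153)), (np.int64(110),
[... 826 characters left out ...]
66210938), 18.39214324951172)
S 792 skew deg -1.0888035770120537
((606.4786987304688, 216.84170532226562), (20.777549743652344, 37.773193359375), 18.00604248046875)
105 310 338 [535.4 396.8 225.8] [555.2 403.3 225.6]
130 309 337 [540.4 379.  225.5] [560.4 385.8 228.1]
180 310 337 [552.9 342.8 228.1] [573.3 349.  226. ]
240 310 336 [568.7 294.2 227.2] [589.3 300.6 226.3]
265 310 335 [575.9 271.9 226.2] [596.  278.8 226.6]
92 0 93 0 94 0 95 0 96 0 97 25 98 27 99 27 100 29 101 29 102 29 103 29 268 26 269 26 270 26 271 26 272 26 273 26 274 26 275 25 276 24 277 23 278 3 279 0 280 0 281 0 282 0 283 0 284 0 285 0 286 0 287 0 288 0 289 0 290 0 291 0 292 0 293 0 294 0 295 0 296 2 297 18 298 24 299 24
```

View pics/g.png

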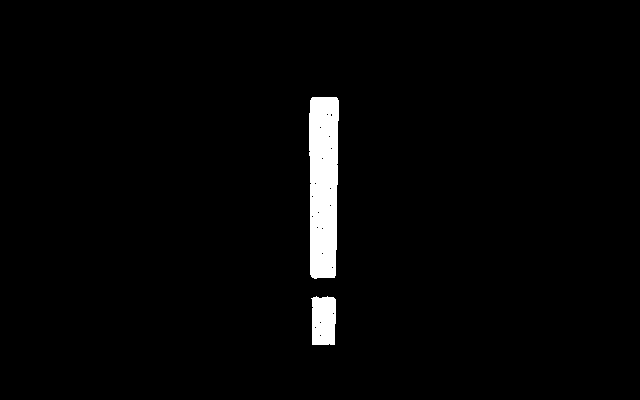

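Run:
```python
from h import *
s=observe(); print(s["t"],s["ee_pos"])
plan([(566.4,334.9,300,18.4),(566.4,334.9,220,18.4)],1)
```

```text
2.25 [560.69007345 334.23132554 349.92437563]
[[[1, 0.003, 0.025, -0.001, -0.0], [1, 0.003, 0.025, -0.0, -0.0], [1, -0.0, 0.04, -0.0, -0.0], [1, -0.0, 0.04, -0.0, -0.0]]]
end [566.7 335.2 219.9] 18.34
```

Request:
apply_moves([
  [[1,0.003,0.025,-0.001,0],[1,0.003,0.025,-0.001,0],[1,0,0.04,0,0],[1,0,0.02,0,0],[1,0,0,0,0]],
])

```text
t: 2.75
ee_pos: [562.5, 335.6, 236.4]
tcp_rot: [[0.948, -0.009, -0.319], [0.319, -0.003, 0.948], [-0.009, -1.0, 0.0]]
ft_force: [-0.5, 0.3, -0.8]
width: 0.996
```

Run:
```python
from h import *
s=observe(); print(s["t"],s["ee_pos"],s["ft_force"])
for c in ("wrist","side"):
    im,d=eyes.camera(c); 
    if c=="side": im=cv2.resize(im[60:230,200:380],None,fx=3.3,fy=3.3)
    cv2.imwrite(f"pics/{c}2.png",im)
```

```text
2.75 [562.52381544 335.61442143 236.40579105] [-0.53398039  0.28058602 -0.75856363]
```

View pics/wrist2.png

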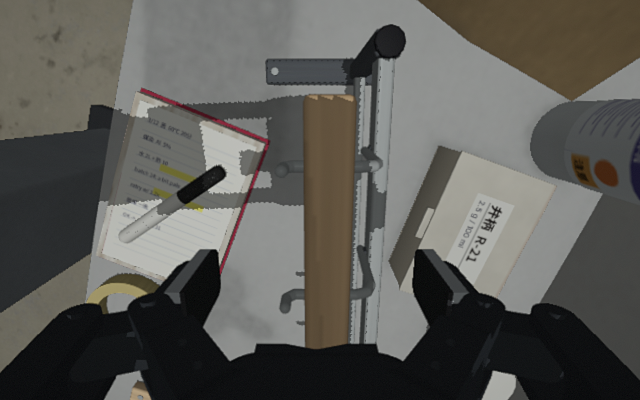

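View pics/side2.png

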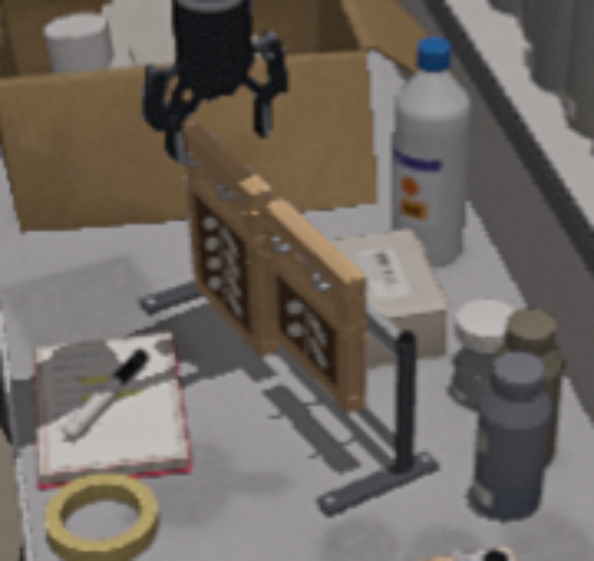

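Request:
apply_moves([
  [[1,0.002,0.008,0,0],[1,0.002,0.009,0,0],[1,0,0,0,0]],
])

```text
t: 3.15
ee_pos: [570.0, 336.4, 222.6]
tcp_rot: [[0.949, -0.001, -0.317], [0.317, -0.0, 0.949], [-0.001, -1.0, -0.0]]
ft_force: [-0.6, -0.5, 0.0]
width: 0.995
```

Run:
```python
from h import *
s=observe(); print(s["t"],s["ee_pos"],s["ft_force"],s["tcp_rot"])
```

```text
3.15 [569.99251421 336.35100161 222.56143756] [-0.62202904 -0.45974758  0.03201159] [[ 9.48581810e-01 -1.10155184e-03 -3.16530150e-01]
 [ 3.16529874e-01 -4.21055241e-04  9.48582448e-01]
 [-1.17818942e-03 -9.99999305e-01 -5.07312766e-05]]
```

Request:
apply_moves([
  [[1,-0.003,0.001,0,0],[-1,0,0,0,0],[-1,0,0,0,0],[-1,0,0,0,0],[-1,0,0,0,0]],
], grip_force=70)

```text
t: 3.65
ee_pos: [567.6, 335.5, 222.6]
tcp_rot: [[0.949, 0.0, -0.316], [0.316, 0.0, 0.949], [0.0, -1.0, 0.0]]
ft_force: [0.1, 0.5, 0.1]
width: 0.331
```

Request:
apply_moves([
  [[-1,0,0,0,0],[-1,0,0,0,0],[-1,0,0,0,0]],
])

```text
t: 3.95
ee_pos: [567.7, 335.5, 222.8]
tcp_rot: [[0.949, 0.001, -0.316], [0.316, 0.0, 0.949], [0.001, -1.0, -0.0]]
ft_force: [0.1, -0.2, 2.5]
width: 0.239
```

Run:
```python
from h import *
s=observe(); print(s["t"],s["ee_pos"],s["ft_force"],s["tcp_rot"],s["width"]*85)
im,d=eyes.camera("wrist"); cv2.imwrite("pics/w3.png",im)
```

```text
3.95 [567.66293445 335.5018325  222.75930449] [ 0.14450485 -0.16076076  2.49942749] [[ 9.48613947e-01  7.46421808e-04 -3.16434864e-01]
 [ 3.16434824e-01  1.74221278e-04  9.48614238e-01]
 [ 7.63196041e-04 -9.99999706e-01 -7.09251191e-05]] 20.27920267979406
```

View pics/w3.png

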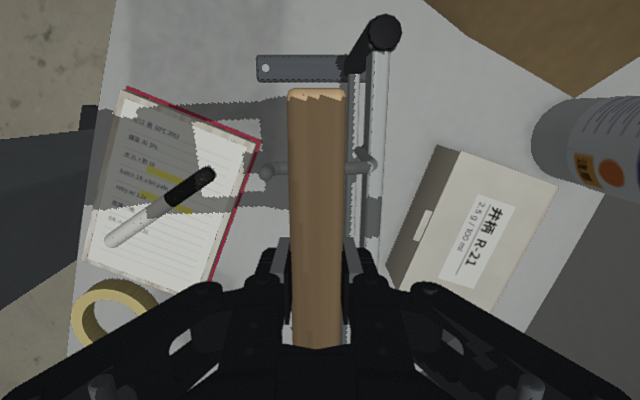

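Request:
apply_moves([
  [[-1,0,-0.006,0,0],[-1,0,-0.006,0,0],[-1,0,-0.004,0,0],[-1,0,0,0,0]],
])

```text
t: 4.4
ee_pos: [567.8, 335.6, 239.0]
tcp_rot: [[0.949, 0.001, -0.317], [0.317, 0.0, 0.949], [0.001, -1.0, 0.0]]
ft_force: [-0.3, 0.5, -2.5]
width: 0.242
```

Request:
apply_moves([
  [[-1,-0.01,0,0,0],[-1,-0.015,0,0,0],[-1,-0.02,0,0,0],[-1,-0.02,0,0,0],[-1,-0.02,0,0,0]],
])

```text
t: 4.9
ee_pos: [484.9, 307.9, 237.9]
tcp_rot: [[0.949, -0.001, -0.317], [0.317, -0.001, 0.949], [-0.002, -1.0, -0.0]]
ft_force: [0.8, 0.6, -2.9]
width: 0.236
```

Run:
```python
from h import *
s=observe(); print(s["t"],s["ee_pos"],s["ft_force"],s["wrist_torque"],s["width"]*85)
im,d=eyes.camera("side"); cv2.imwrite("pics/s3.png",cv2.resize(im[60:230,200:380],None,fx=3.3,fy=3.3))
im,d=eyes.camera("top"); cv2.imwrite("pics/t3.png",im)
plan([(470,300,290,18.4),(500,60,290,5),(640,-173,270,-1.35)],-1)
```

```text
4.9 [484.8813772  307.93955828 237.93821062] [ 0.75964417  0.64176439 -2.92918742] [ 0.00113474 -0.01412305 -0.0497821 ] 20.085441741852996
[[[-1, -0.007, -0.026, -0.002, 0.0], [-1, -0.007, -0.026, -0.001, 0.0], [-1, -0.008, -0.0, -0.04, 0.04], [-1, -0.006, -0.0, -0.04, 0.04], [-1, -0.005, -0.0, -0.04, 0.04]]]
[[[-1, -0.003, -0.0, -0.04, 0.04], [-1, -0.002, -0.0, -0.04, 0.04], [-1, 0.0, -0.0, -0.04, 0.04], [-1, 0.02, 0.003, -0.041, 0.02], [-1, 0.021, 0.003, -0.04, 0.02]]]
[[[-1, 0.022, 0.003, -0.04, 0.02], [-1, 0.022, 0.004, -0.039, 0.02], [-1, 0.023, 0.003, -0.039, 0.01], [-1, 0.024, 0.004, -0.039, 0.02]]]
end [ 640.1 -173.2  269.7] -1.57
```

View pics/s3.png

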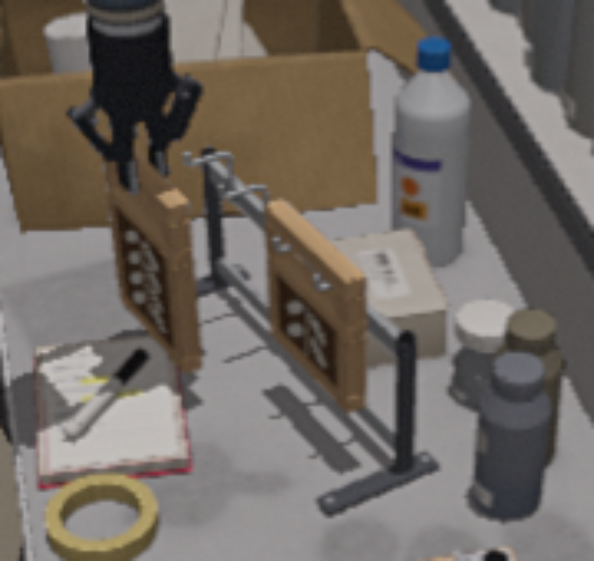

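Request:
apply_moves([
  [[-1,-0.007,-0.026,-0.002,0],[-1,-0.007,-0.026,-0.001,0],[-1,-0.008,0,-0.04,0.04],[-1,-0.006,0,-0.04,0.04],[-1,-0.005,0,-0.04,0.04]],
])

```text
t: 5.5
ee_pos: [490.2, 179.7, 290.7]
tcp_rot: [[0.98, 0.002, -0.2], [0.2, 0.0, 0.98], [0.002, -1.0, -0.0]]
ft_force: [-1.1, -0.5, -2.0]
width: 0.24
```

Request:
apply_moves([
  [[-1,-0.003,0,-0.04,0.04],[-1,-0.002,0,-0.04,0.04],[-1,0,0,-0.04,0.04],[-1,0.02,0.003,-0.041,0.02],[-1,0.021,0.003,-0.04,0.02]],
])

```text
t: 6.0
ee_pos: [551.5, -18.3, 284.7]
tcp_rot: [[0.999, 0.001, -0.041], [0.041, -0.0, 0.999], [0.001, -1.0, -0.0]]
ft_force: [0.9, 0.3, -2.9]
width: 0.237
```

Request:
apply_moves([
  [[-1,0.022,0.003,-0.04,0.02],[-1,0.022,0.004,-0.039,0.02],[-1,0.023,0.003,-0.039,0.01],[-1,0.024,0.004,-0.039,0.02],[-1,0,0,0,0]],
])

```text
t: 6.5
ee_pos: [647.2, -178.9, 269.0]
tcp_rot: [[0.999, 0.004, 0.033], [-0.033, -0.004, 0.999], [0.004, -1.0, -0.004]]
ft_force: [0.6, 0.4, -2.7]
width: 0.245
```

Run:
```python
from h import *
for i in range(3):
    s=observe(); R=s["tcp_rot"]; print(s["t"],s["ee_pos"],np.degrees(np.arctan2(R[1,0],R[0,0])),s["ft_force"],s["width"]*85)
    im,d=eyes.camera(["wrist","side","top"][i]); cv2.imwrite(f"pics/{'wst'[i]}4.png",im)
    if i==1: cv2.imwrite("pics/s4.png",cv2.resize(im[130:330,200:420],None,fx=3,fy=3))
    np.save(f"d4{i}.npy",d)
```

```text
6.5 [ 647.16634245 -178.93379634  268.99117837] -1.909161666197897 [ 0.58118971  0.35089331 -2.68226701] 20.800236843959173
6.55 [ 645.31152982 -175.59178193  268.94798787] -1.8204513153128725 [-0.62641113 -0.35456092 -1.66278632] 20.698966566255947
6.6 [ 644.20683386 -173.44486159  269.13969302] -1.7234181638277533 [-0.09684115  0.51455043 -2.85920847] 20.59611549113456
```

View pics/w4.png

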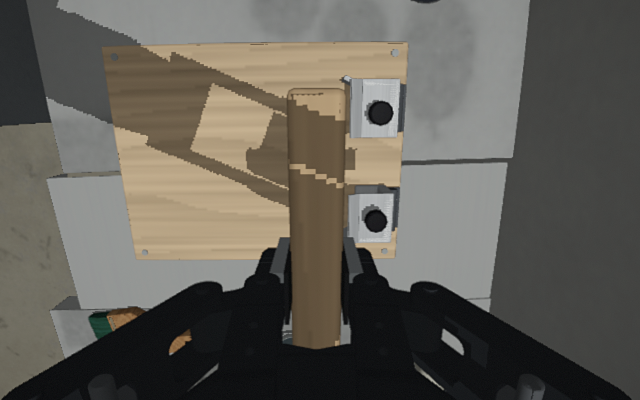

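View pics/s4.png

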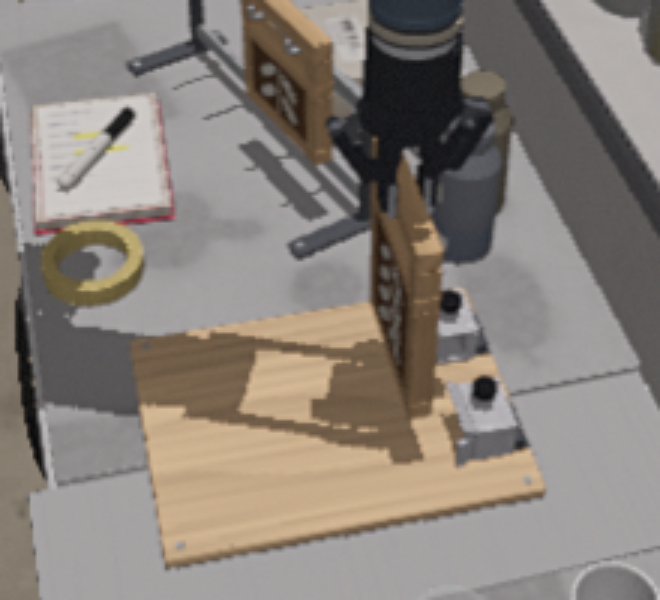

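Request:
apply_moves([
  [[-1,0,0.025,0,0],[-1,0,0.02,0,0],[-1,0,0.009,0,0],[-1,0,0.002,0,0],[-1,0,0,0,0]],
])

```text
t: 7.15
ee_pos: [644.3, -171.6, 214.9]
tcp_rot: [[1.0, 0.001, 0.027], [-0.027, -0.0, 1.0], [0.001, -1.0, -0.0]]
ft_force: [0.3, -0.0, -1.6]
width: 0.237
```

Request:
apply_moves([
  [[-1,0,0.001,0,0],[-1,0,0.001,0,0]],
])

```text
t: 7.35
ee_pos: [644.7, -172.3, 213.6]
tcp_rot: [[1.0, 0.002, 0.028], [-0.028, -0.001, 1.0], [0.002, -1.0, -0.001]]
ft_force: [-0.7, -0.5, -1.9]
width: 0.237
```

Request:
apply_moves([
  [[-1,0,0.001,0,0],[-1,0,0.001,0,0]],
])

```text
t: 7.55
ee_pos: [644.2, -172.2, 210.6]
tcp_rot: [[1.0, 0.001, 0.028], [-0.028, -0.0, 1.0], [0.001, -1.0, -0.0]]
ft_force: [-0.6, -0.5, -3.1]
width: 0.24
```

Request:
apply_moves([
  [[-1,0,0.001,0,0],[-1,0,0,0,0]],
])

```text
t: 7.75
ee_pos: [643.9, -172.1, 209.1]
tcp_rot: [[1.0, -0.0, 0.028], [-0.028, 0.0, 1.0], [-0.0, -1.0, 0.0]]
ft_force: [-0.7, -0.2, -2.8]
width: 0.241
```

Request:
apply_moves([
  [[-1,0,0.001,0,0],[-1,0,0,0,0]],
])

```text
t: 7.95
ee_pos: [644.0, -172.1, 208.1]
tcp_rot: [[1.0, -0.0, 0.028], [-0.028, 0.0, 1.0], [-0.0, -1.0, 0.0]]
ft_force: [0.1, 0.1, -0.9]
width: 0.235
```

Request:
apply_moves([
  [[-1,0,0.001,0,0],[-1,0,0,0,0]],
])

```text
t: 8.15
ee_pos: [644.3, -172.2, 207.9]
tcp_rot: [[1.0, 0.001, 0.028], [-0.028, -0.0, 1.0], [0.001, -1.0, -0.0]]
ft_force: [-0.3, 0.2, 0.0]
width: 0.245
```

Request:
apply_moves([
  [[-0.22,0,0,0,0],[-0.22,0,0,0,0],[-0.22,0,0,0,0]],
], grip_force=20)

```text
t: 8.45
ee_pos: [644.3, -172.3, 207.6]
tcp_rot: [[1.0, 0.001, 0.028], [-0.028, -0.0, 1.0], [0.001, -1.0, -0.0]]
ft_force: [0.2, -0.1, -0.2]
width: 0.389
```

Request:
apply_moves([
  [[-0.22,-0.007,0,0,0],[-0.22,-0.008,0,0,0],[-0.22,-0.009,0,0,0],[-0.22,-0.009,0.001,0,0],[-0.22,0,0,0,0]],
])

```text
t: 8.95
ee_pos: [609.0, -170.9, 206.1]
tcp_rot: [[1.0, -0.002, 0.029], [-0.029, 0.001, 1.0], [-0.002, -1.0, 0.001]]
ft_force: [0.6, -0.4, -0.3]
width: 0.392
```

```bash
cat > look.py <<'E'
from h import *
import sys
s=observe(); R=s["tcp_rot"]; print(round(s["t"],2),s["ee_pos"].round(1),np.degrees(np.arctan2(R[1,0],R[0,0])).round(2),s["ft_force"].round(1),round(s["width"],3))
n=sys.argv[1]
im,d=eyes.camera("side"); a=cv2.resize(im[130:330,220:420],None,fx=2.9,fy=2.9,interpolation=cv2.INTER_CUBIC); cv2.imwrite(f"pics/s{n}.png",a); np.save(f"ds{n}.npy",d)
E
python3 look.py 5
```

```text
8.95 [ 609.  -170.9  206.1] -1.63 [ 0.6 -0.4 -0.3] 0.392
```

View pics/s5.png

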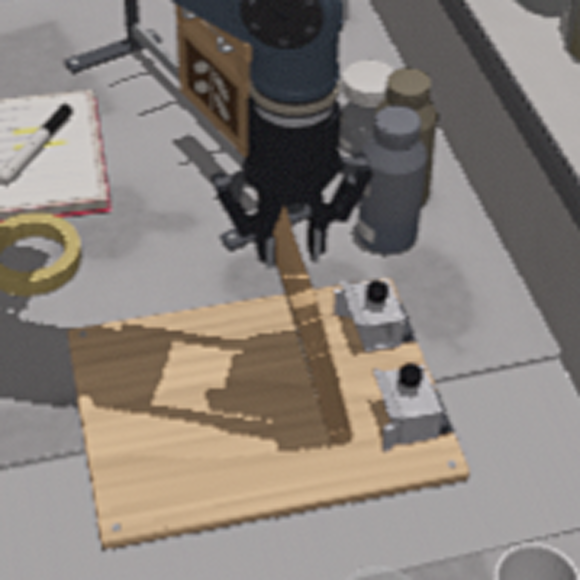

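Request:
apply_moves([
  [[-0.22,-0.015,0.002,0,0],[-0.22,-0.015,0.004,0,0],[-0.22,-0.015,0.006,0,0],[-0.22,-0.015,0.008,0,0],[-0.22,0,0.002,0,0]],
])

```text
t: 9.5
ee_pos: [548.6, -168.9, 183.5]
tcp_rot: [[1.0, -0.004, 0.029], [-0.028, 0.002, 1.0], [-0.004, -1.0, 0.002]]
ft_force: [-1.5, 0.6, 0.1]
width: 0.388
```

```bash
python3 look.py 6
```

```text
9.5 [ 548.6 -168.9  183.5] -1.63 [-1.5  0.6  0.1] 0.388
```

View pics/s6.png

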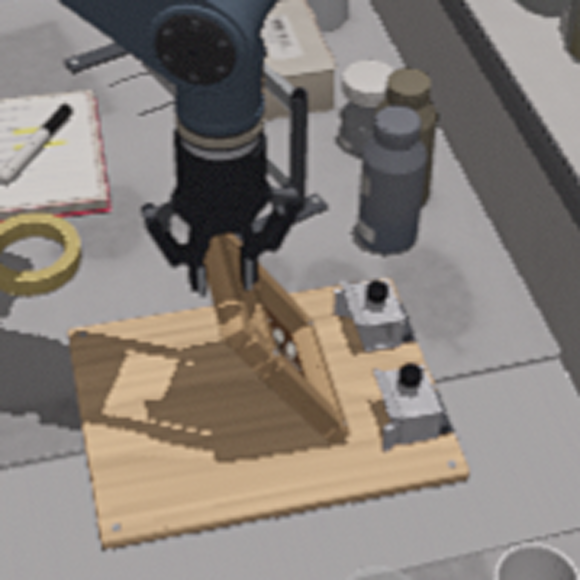

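Request:
apply_moves([
  [[-0.22,-0.02,0.013,0,0],[-0.22,-0.02,0.015,0,0],[-0.22,-0.018,0.017,0,0],[-0.22,-0.015,0.017,0,0]],
])

```text
t: 9.95
ee_pos: [478.8, -168.0, 122.2]
tcp_rot: [[1.0, 0.002, 0.028], [-0.028, -0.001, 1.0], [0.002, -1.0, -0.001]]
ft_force: [-1.2, 0.5, -1.9]
width: 0.392
```

```bash
python3 look.py 7
```

```text
9.95 [ 478.8 -168.   122.2] -1.6 [-1.2  0.5 -1.9] 0.392
```

View pics/s7.png

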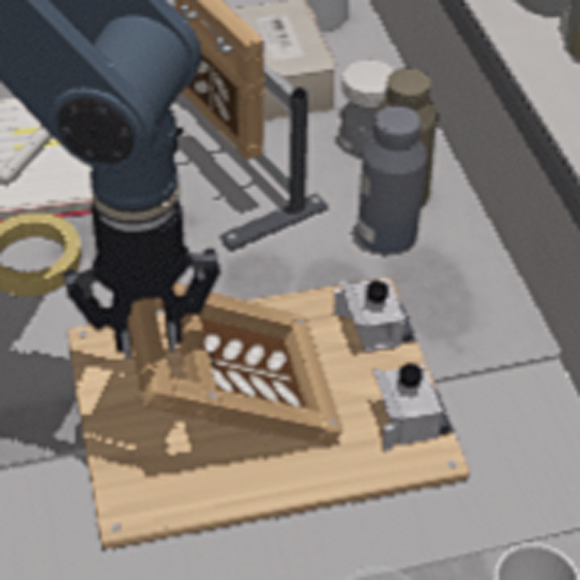

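Request:
apply_moves([
  [[-0.22,-0.011,0.014,0,0],[-0.22,-0.009,0.015,0,0],[-0.22,-0.006,0.015,0,0],[-0.22,-0.004,0.013,0,0],[-0.22,-0.002,0.012,0,0]],
])

```text
t: 10.5
ee_pos: [448.4, -167.8, 53.1]
tcp_rot: [[1.0, 0.003, 0.028], [-0.028, -0.002, 1.0], [0.003, -1.0, -0.002]]
ft_force: [-0.9, 0.6, -0.1]
width: 0.392
```

```bash
python3 look.py 8
```

```text
10.5 [ 448.4 -167.8   53.1] -1.63 [-0.9  0.6 -0.1] 0.392
```

View pics/s8.png

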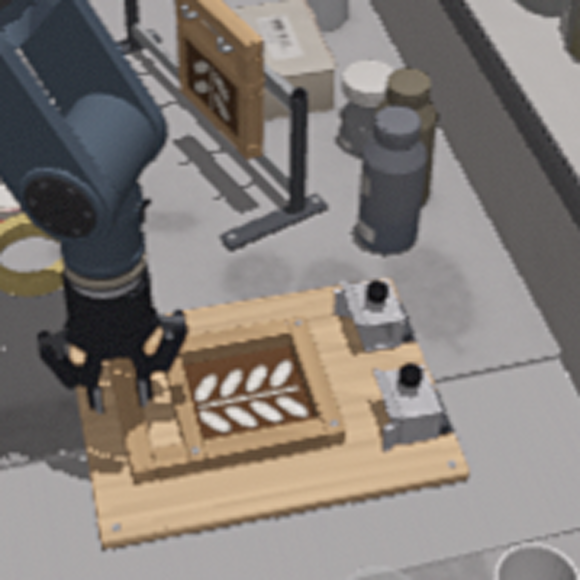

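Request:
apply_moves([
  [[-0.22,0,-0.02,0,0],[-0.22,0,-0.03,0,0],[0.2,0,-0.03,0,0],[1,0,-0.04,0,0],[1,0,0,0,0]],
])

```text
t: 11.05
ee_pos: [451.0, -169.1, 178.7]
tcp_rot: [[1.0, 0.012, 0.028], [-0.028, -0.008, 1.0], [0.012, -1.0, -0.007]]
ft_force: [0.6, -0.8, 0.5]
width: 0.882
```

Request:
apply_moves([
  [[1,-0.04,-0.04,0,0],[1,0,0,0,0],[1,0,0,0,0],[1,0,0,0,0],[1,0,0,0,0]],
])

```text
t: 11.55
ee_pos: [411.5, -165.7, 208.2]
tcp_rot: [[1.0, -0.0, 0.028], [-0.028, 0.0, 1.0], [-0.0, -1.0, 0.0]]
ft_force: [0.4, 0.2, -1.0]
width: 0.998
```

```bash
python3 look.py 9
cat > meas.py <<'E'
from h import *
import sys
n=sys.argv[1]
np.set_printoptions(precision=1,suppress=True)
for c in ("wrist","top"):
    s=observe(); m=eyes.camera_model(c); im,d=eyes.camera(c); cv2.imwrite(f"pics/{c}{n}.png",im); np.save(f"d{c}{n}.npy",d)
    print(c,s["ee_pos"],m["t"])
    v,u=np.nonzero(d>0); X=px2w(c,u,v,d[v,u],m)
    k=(X[:,2]>30)&(X[:,2]<46)&(X[:,0]>400)&(X[:,0]<695)&(X[:,1]>-310)&(X[:,1]<-40)
    if c=="top":
      k&=(X[:,0]<675)
    P=X[k]
    if k.sum()>50:
        r=cv2.minAreaRect(P[:,:2].astype(np.float32)); print(k.sum(),r,P[:,2].mean(),np.percentile(P,[1,99],axis=0))
        A=np.c_[P[:,:2]-P[:,:2].mean(0),np.ones(len(P))]; print("plane",np.linalg.lstsq(A,P[:,2],rcond=None)[0]*[1000,1000,1])
E
python3 meas.py 9
```

```text
11.55 [ 411.5 -165.7  208.2] -1.59 [ 0.4  0.2 -1. ] 0.998
wrist [ 411.3 -165.6  208.1] [-414.4 -174.4  300.5]
16224 ((568.9683227539062, -174.52426147460938), (251.37289428710938, 185.32077026367188), 0.04651367664337158) 35.78952281989507 [[ 444.3 -257.4   30.9]
 [ 685.4  -91.1   40.6]]
plane [ 0.6 -0.  35.8]
top [ 411.2 -165.6  208.1] [ -39.9  660.8 1434.4]
1405 ((559.5428466796875, -177.38406372070312), (158.71043395996094, 228.90780639648438), 89.16154479980469) 36.76677775545235 [[ 445.5 -244.7   30.3]
 [ 640.3  -97.5   43.7]]
plane [-0.3 -0.8 36.8]
```

View pics/s9.png

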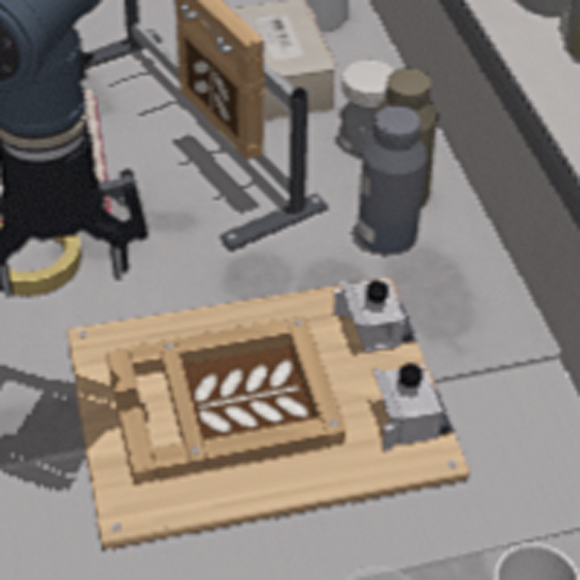

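View pics/wrist9.png

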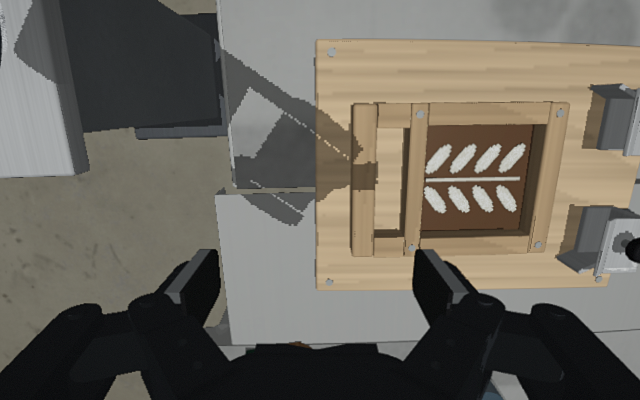

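View pics/top9.png

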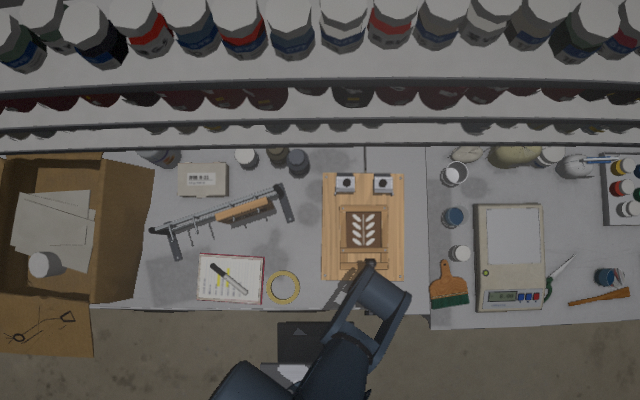

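Request:
apply_moves([
  [[1,0.04,-0.03,0.01,0],[1,0.04,-0.03,0.01,0],[1,0.04,-0.03,0.01,0],[1,0,0,0,0],[1,0,0,0,0]],
])

```text
t: 12.2
ee_pos: [529.7, -139.1, 296.7]
tcp_rot: [[1.0, -0.0, 0.026], [-0.026, -0.0, 1.0], [-0.0, -1.0, -0.0]]
ft_force: [-0.8, 0.0, 1.0]
width: 1.001
```

Request:
apply_moves([
  [[1,0,0,0,0],[1,0,0,0,0],[1,0,0,0,0]],
])

```text
t: 12.5
ee_pos: [527.9, -139.5, 295.9]
tcp_rot: [[1.0, -0.002, 0.029], [-0.029, 0.001, 1.0], [-0.002, -1.0, 0.001]]
ft_force: [0.4, -0.2, -0.4]
width: 0.999
```

```bash
python3 meas.py 10
python3 - <<'E'
import cv2
im=cv2.imread("pics/wrist10.png"); cv2.imwrite("pics/w10c.png",cv2.resize(im[20:290,200:520],None,fx=2.4,fy=2.2,interpolation=cv2.INTER_CUBIC))
E
```

```text
wrist [ 527.9 -139.5  295.9] [-529.7 -169.5  394.5]
9589 ((567.8836669921875, -168.0846405029297), (177.08258056640625, 248.5874786376953), 88.48443603515625) 35.8748318943887 [[ 446.1 -245.7   31.3]
 [ 643.8  -96.6   38. ]]
plane [-0.7 -0.3 35.9]
top [ 528.2 -139.6  296.2] [ -39.9  660.8 1434.4]
673 ((559.818603515625, -178.8471221923828), (161.53919982910156, 229.54991149902344), 89.23435974121094) 36.97838643066104 [[ 445.1 -245.7   31.2]
 [ 640.7  -97.1   44.2]]
plane [ 1.2  2.9 37. ]
```

View pics/wrist10.png

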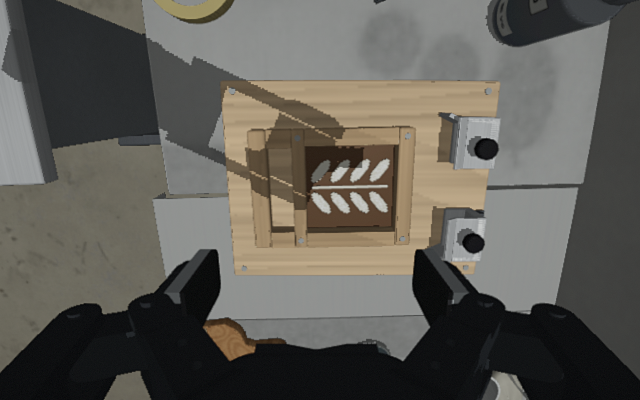

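View pics/w10c.png

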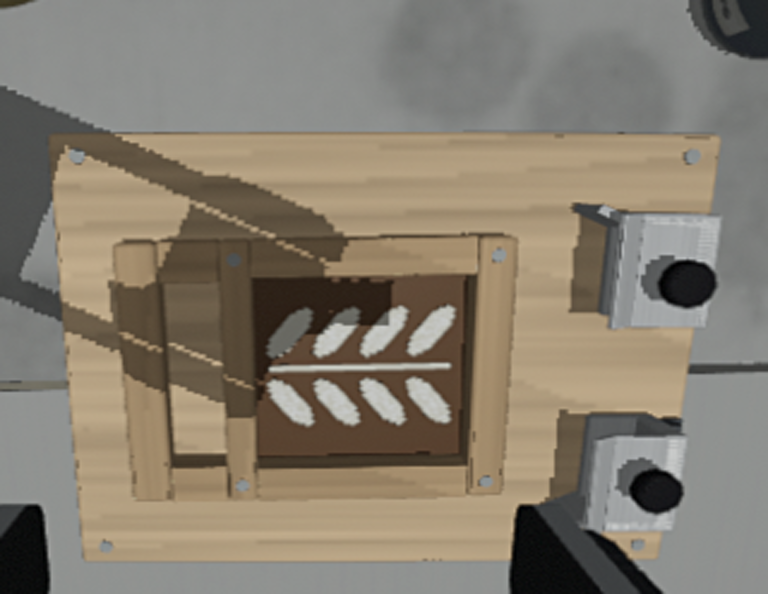

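Run:
```python
from h import *
np.set_printoptions(precision=1,suppress=True)
s=observe();print(s["ee_pos"])
m=eyes.camera_model("wrist"); C=-np.array(m["R"]).T@m["t"]
def at(p,z):
    u,v=p[0]/2.4+200-.3,p[1]/2.2+20-.3
    q=px2w("wrist",u,v,1000.,m); k=(z-C[2])/(q[2]-C[2]); return (C+k*(q-C))[:2]
S=np.array([at(p,37) for p in [(115,243),(137,498),(516,237),(497,493)]]); print(S)
B=np.array([at(p,15) for p in [(50,137),(719,137),(85,560),(658,560)]]); print(B)
Sc=np.array([at(p,15) for p in [(78,157),(692,157),(106,545),(638,545)]]); print(Sc)
ang=lambda a,b: np.degrees(np.arctan2(b[1]-a[1],b[0]-a[0]))
print("screen",S.mean(0),ang(S[0],S[2]),ang(S[1],S[3]),ang(S[1],S[0])-90,ang(S[3],S[2])-90)
print("board",B.mean(0),ang(B[0],B[1]),ang(B[2],B[3]),ang(B[2],B[0])-90)
print("screws",Sc.mean(0),ang(Sc[0],Sc[1]),ang(Sc[2],Sc[3]),ang(Sc[2],Sc[0])-90,ang(Sc[3],Sc[1])-90)
for z,p in ((23,(572,208)),(45,(610,212)),(45,(603,327)),(45,(592,436)),(45,(583,528)),(23,(551,498)),(23,(585,412))): print(p,at(p,z))
```

```text
[ 528.5 -139.7  296.4]
[[ 448.1  -96.4]
 [ 447.6 -243.4]
 [ 643.5  -98.6]
 [ 641.  -245.6]]
[[ 415.5  -40. ]
 [ 750.6  -48.1]
 [ 408.9 -295.3]
 [ 745.4 -305.4]]
[[ 428.6  -50.9]
 [ 737.7  -58.5]
 [ 422.2 -285. ]
 [ 732.2 -294.2]]
screen [ 545. -171.] -0.6431937875831528 -0.6614637177366842 -0.22304464569451454 -0.9685296724959613
board [ 580.1 -172.2] -1.384250628457856 -1.71437260735796 -1.4802266257442227
screws [ 580.2 -172.1] -1.4001770376911096 -1.7020370163806757 -1.5569926402886978 -1.324971822385038
(572, 208) [675.1 -84.6]
(610, 212) [685.5 -86.2]
(603, 327) [ 686.8 -146.7]
(592, 436) [ 686.3 -208.8]
(583, 528) [ 686.3 -265.7]
(551, 498) [ 675.6 -256.1]
(585, 412) [ 690.3 -201.6]
```

Run:
```python
from h import *
plan([(456.5,-169.5,120,-1.6),(456.5,-169.5,75,-1.6)],-0.05,start=(528.3,-139.6,296.2,-1.62))
```

```text
[[[-0.05, -0.014, 0.035, -0.006, -0.0], [-0.05, -0.014, 0.035, -0.006, -0.0], [-0.05, -0.014, 0.035, -0.007, -0.0], [-0.05, -0.014, 0.036, -0.006, -0.0], [-0.05, -0.015, 0.035, -0.007, -0.0]]]
[[[-0.05, 0.0, 0.045, 0.0, -0.0]]]
end [ 456.4 -169.6   75.2] -1.62
```

Request:
apply_moves([
  [[-0.05,-0.014,0.035,-0.006,0],[-0.05,-0.014,0.035,-0.006,0],[-0.05,-0.014,0.035,-0.007,0],[-0.05,-0.014,0.036,-0.006,0],[-0.05,-0.015,0.035,-0.007,0]],
])

```text
t: 13.1
ee_pos: [456.8, -169.9, 120.0]
tcp_rot: [[1.0, 0.001, 0.028], [-0.028, -0.001, 1.0], [0.001, -1.0, -0.001]]
ft_force: [0.8, -0.2, -0.6]
width: 0.473
```

Request:
apply_moves([
  [[-0.05,0,0.035,0,0],[-0.05,0,0.01,0,0],[-0.05,0,0,0,0],[-0.05,0,0,0,0]],
])

```text
t: 13.5
ee_pos: [458.4, -170.0, 76.8]
tcp_rot: [[1.0, 0.002, 0.028], [-0.028, -0.001, 1.0], [0.002, -1.0, -0.001]]
ft_force: [0.6, -0.5, 0.5]
width: 0.474
```

```bash
python3 look.py 11
python3 - <<'E'
from h import *
s=observe(); print(s["ee_pos"]); im,d=eyes.camera("wrist"); cv2.imwrite("pics/w11.png",im)
E
```

```text
13.5 [ 458.4 -170.    76.8] -1.59 [ 0.6 -0.5  0.5] 0.474
[ 458.64333509 -170.09073024   77.25621962]
```

View pics/s11.png

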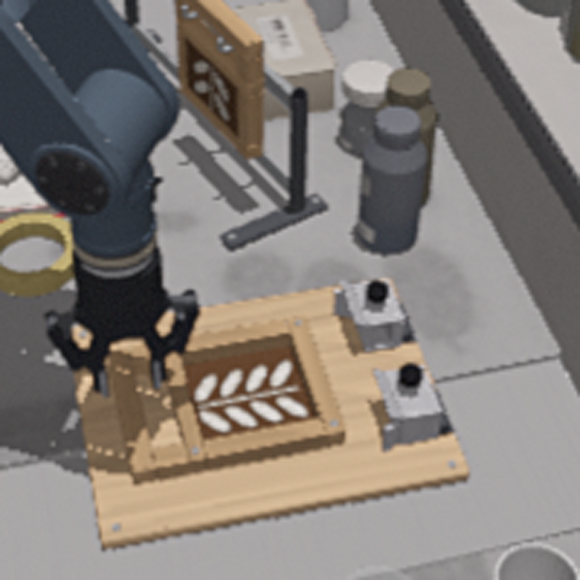

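View pics/w11.png

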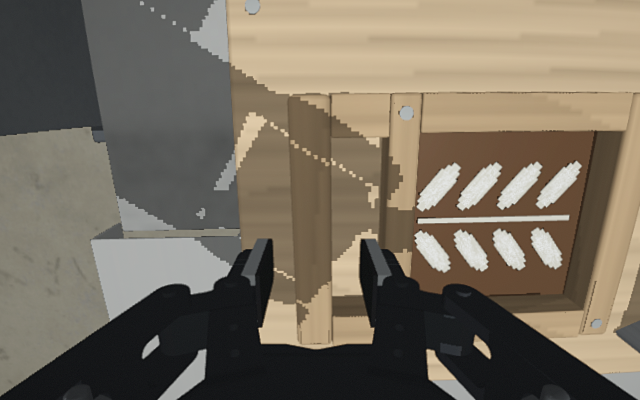

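Request:
apply_moves([
  [[-0.05,0,0.015,0,0],[-0.05,0,0.015,0,0],[-0.05,0,0.01,0,0],[-0.05,0,0.003,0,0],[-0.05,0,0,0,0]],
])

```text
t: 14.1
ee_pos: [457.6, -169.5, 33.2]
tcp_rot: [[1.0, 0.0, 0.028], [-0.028, -0.0, 1.0], [0.0, -1.0, -0.0]]
ft_force: [-0.3, 0.5, 1.1]
width: 0.475
```

Request:
apply_moves([
  [[-1,0,0,0,0],[-1,0,0,0,0],[-1,0,0,0,0],[-1,0,0,0,0],[-1,0,0,0,0]],
], grip_force=90)

```text
t: 14.6
ee_pos: [457.6, -169.5, 33.9]
tcp_rot: [[1.0, 0.001, 0.028], [-0.028, -0.001, 1.0], [0.001, -1.0, -0.001]]
ft_force: [-0.7, 0.3, 5.4]
width: 0.234
```

```bash
python3 look.py 12
```

```text
14.6 [ 457.6 -169.5   33.9] -1.58 [-0.7  0.3  5.4] 0.234
```

View pics/s12.png

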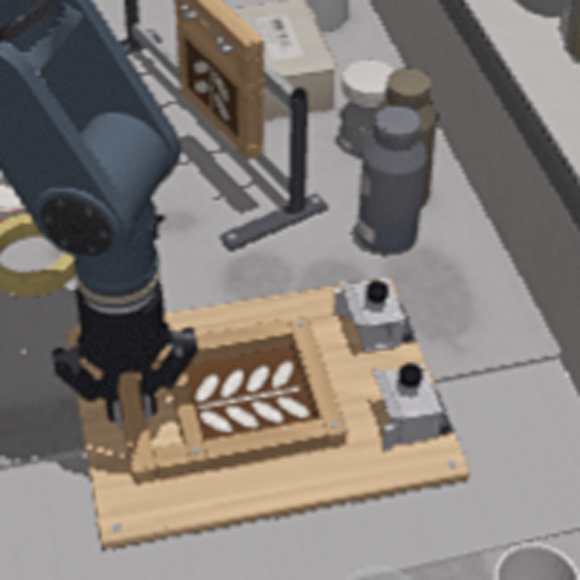

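Request:
apply_moves([
  [[-1,0,-0.004,0,0],[-1,0,-0.004,0,0],[-1,0,-0.004,0,0],[-1,0,0,0,0],[-1,0,0,0,0]],
])

```text
t: 15.15
ee_pos: [457.4, -169.5, 45.0]
tcp_rot: [[1.0, 0.0, 0.028], [-0.028, -0.0, 1.0], [0.0, -1.0, -0.0]]
ft_force: [-0.1, -0.0, -2.5]
width: 0.232
```

Request:
apply_moves([
  [[-1,0.008,0,0,0],[-1,0.008,0,0,0],[-1,0.008,0,0,0],[-1,0,0,0,0],[-1,0,0,0,0]],
])

```text
t: 15.65
ee_pos: [481.6, -170.0, 44.8]
tcp_rot: [[1.0, -0.0, 0.027], [-0.027, 0.0, 1.0], [-0.0, -1.0, 0.0]]
ft_force: [0.0, -0.0, -1.8]
width: 0.235
```

```bash
python3 look.py 13
python3 - <<'E'
from h import *
np.set_printoptions(precision=1,suppress=True)
im,d=eyes.camera("top"); cv2.imwrite("pics/t13.png",cv2.resize(im[160:300,300:430],None,fx=4.4,fy=4.2,interpolation=cv2.INTER_CUBIC))
for c,dd in (("side",np.load("ds13.npy")),("top",d)):
    v,u=np.nonzero(dd>0); X=px2w(c,u,v,dd[v,u])
    for lo,hi in ((495,520),(560,600),(600,625),(650,665)):
        # side rails tops
        k=(X[:,0]>lo)&(X[:,0]<hi)&(X[:,1]>-262)&(X[:,1]<-85)&(X[:,2]>35)&(X[:,2]<65); print(c,lo,hi,k.sum(),np.percentile(X[k][:,2],[10,50,90]) if k.sum()>5 else "")
E
```

```text
15.65 [ 481.6 -170.    44.8] -1.57 [ 0.  -0.  -1.8] 0.235
side 495 520 114 [38.8 45.6 49.9]
side 560 600 238 [38.7 45.2 47.9]
side 600 625 143 [38.2 45.3 48.5]
side 650 665 241 [42.  45.5 48.6]
top 495 520 105 [43.9 48.2 52.3]
top 560 600 176 [42.1 46.4 50.8]
top 600 625 111 [43.6 47.3 50.9]
top 650 665 244 [42.8 47.  50.4]
```

View pics/s13.png

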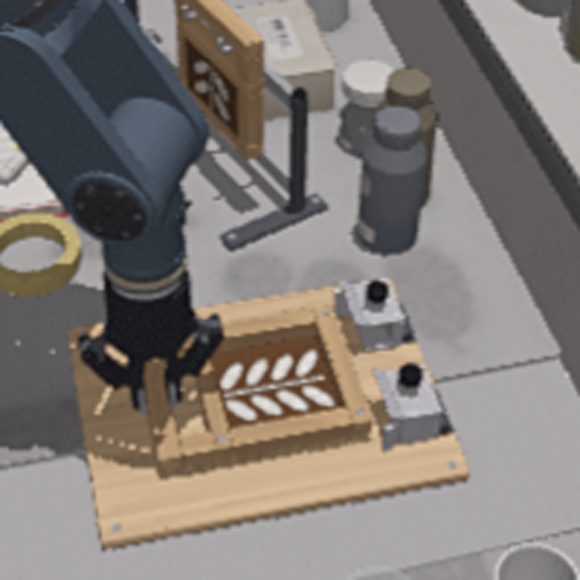

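View pics/t13.png

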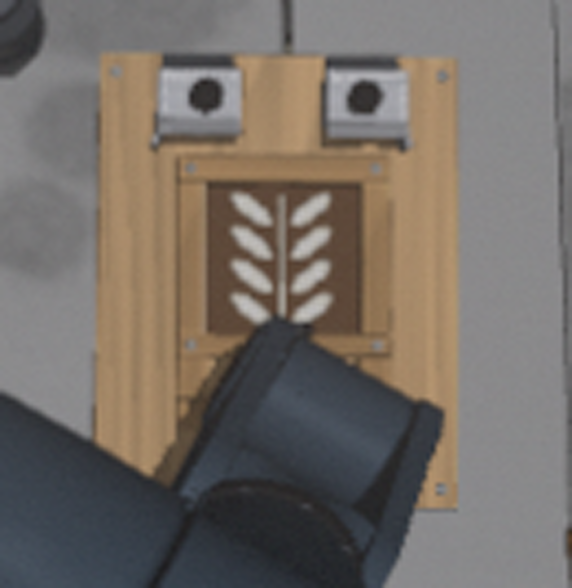

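Request:
apply_moves([
  [[-1,0.008,0,0.001,0],[-1,0.008,0,0,0],[-1,0.008,0,0,0],[-1,0.006,0,0,0],[-1,0,0,0,0]],
])

```text
t: 16.25
ee_pos: [512.9, -170.4, 45.0]
tcp_rot: [[1.0, 0.002, 0.027], [-0.027, -0.001, 1.0], [0.002, -1.0, -0.001]]
ft_force: [0.3, 0.3, -2.7]
width: 0.234
```

Request:
apply_moves([
  [[-1,0.005,0,0,0],[-1,0.005,0,0,0],[-1,0,0,0,0]],
])

```text
t: 16.55
ee_pos: [522.4, -170.6, 45.0]
tcp_rot: [[1.0, 0.001, 0.028], [-0.028, -0.001, 1.0], [0.001, -1.0, -0.001]]
ft_force: [0.2, 0.2, -3.1]
width: 0.236
```

```bash
python3 look.py 14;  python3 - <<'E'
from h import *
im,d=eyes.camera("top"); cv2.imwrite("pics/t14.png",cv2.resize(im[160:300,300:430],None,fx=4.4,fy=4.2,interpolation=cv2.INTER_CUBIC))
E
```

```text
16.55 [ 522.4 -170.6   45. ] -1.59 [ 0.2  0.2 -3.1] 0.236
```

View pics/t14.png

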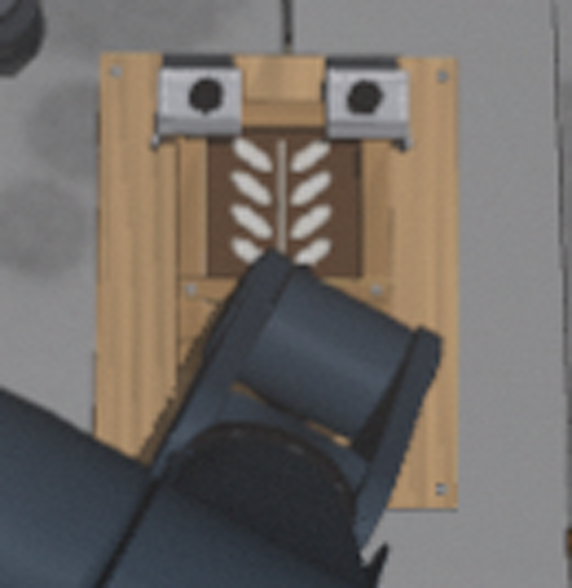

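View pics/s14.png

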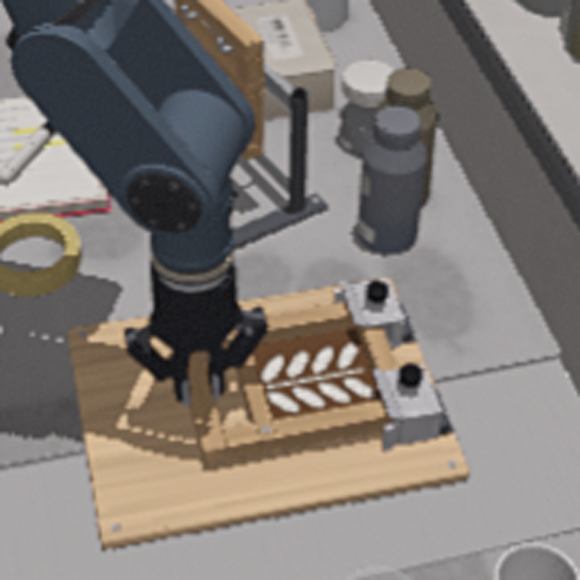

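Request:
apply_moves([
  [[-1,0,0.002,0,0],[-1,0.003,0.001,0,0],[-1,0.002,0,0,0],[-1,0,0,0,0]],
])

```text
t: 17.05
ee_pos: [527.0, -170.7, 42.0]
tcp_rot: [[1.0, 0.001, 0.028], [-0.028, -0.001, 1.0], [0.001, -1.0, -0.0]]
ft_force: [0.1, -0.3, -2.4]
width: 0.231
```

Request:
apply_moves([
  [[-1,0.002,0,0,0],[-1,0.001,0,0,0],[-1,0,0,0,0]],
])

```text
t: 17.35
ee_pos: [529.8, -170.6, 42.0]
tcp_rot: [[1.0, 0.001, 0.028], [-0.028, -0.0, 1.0], [0.001, -1.0, -0.0]]
ft_force: [0.8, -0.8, -2.5]
width: 0.23
```

Request:
apply_moves([
  [[-1,0.001,0,0,0],[-1,0,0,0,0]],
])

```text
t: 17.55
ee_pos: [530.5, -170.6, 41.9]
tcp_rot: [[1.0, 0.0, 0.028], [-0.028, -0.0, 1.0], [0.0, -1.0, -0.0]]
ft_force: [0.5, 1.0, -2.1]
width: 0.231
```

Request:
apply_moves([
  [[-1,0.001,0,0,0],[-1,0,0,0,0]],
])

```text
t: 17.75
ee_pos: [530.8, -170.3, 41.9]
tcp_rot: [[1.0, -0.001, 0.028], [-0.028, 0.001, 1.0], [-0.001, -1.0, 0.001]]
ft_force: [-3.1, 0.1, -0.5]
width: 0.231
```

Request:
apply_moves([
  [[-1,0.001,0,0,0],[-1,0,0,0,0]],
])

```text
t: 17.95
ee_pos: [531.0, -170.0, 41.7]
tcp_rot: [[1.0, -0.003, 0.028], [-0.028, 0.002, 1.0], [-0.003, -1.0, 0.001]]
ft_force: [-5.7, 0.2, 1.6]
width: 0.235
```

Request:
apply_moves([
  [[-1,0.001,0,0,0],[-1,0,0,0,0]],
])

```text
t: 18.15
ee_pos: [531.1, -169.6, 41.6]
tcp_rot: [[1.0, -0.005, 0.029], [-0.029, 0.002, 1.0], [-0.005, -1.0, 0.002]]
ft_force: [-7.0, 1.3, 1.4]
width: 0.232
```

Request:
apply_moves([
  [[-1,0.001,0,0,0],[-1,0,0,0,0]],
])

```text
t: 18.35
ee_pos: [531.3, -169.4, 41.6]
tcp_rot: [[1.0, -0.006, 0.029], [-0.029, 0.003, 1.0], [-0.007, -1.0, 0.003]]
ft_force: [-7.8, 0.9, 2.5]
width: 0.233
```

Request:
apply_moves([
  [[-1,-0.003,0.002,0,0],[-1,0,0.002,0,0],[-0.33,0,0,0,0],[-0.33,0,0.002,0,0],[-0.33,0,0.003,0,0]],
], grip_force=20)

```text
t: 18.85
ee_pos: [532.7, -171.3, 33.1]
tcp_rot: [[1.0, 0.003, 0.028], [-0.028, -0.001, 1.0], [0.003, -1.0, -0.001]]
ft_force: [-0.4, 0.5, 0.1]
width: 0.336
```

Request:
apply_moves([
  [[-0.33,0.002,0,0,0],[-0.33,0.002,0,0,0],[-0.33,0,0,0,0]],
])

```text
t: 19.15
ee_pos: [533.9, -169.9, 32.4]
tcp_rot: [[1.0, -0.004, 0.028], [-0.028, 0.002, 1.0], [-0.004, -1.0, 0.002]]
ft_force: [-4.8, 0.7, -0.0]
width: 0.335
```

Request:
apply_moves([
  [[-0.33,0.002,0,0,0],[-0.33,0.001,0,0,0],[-0.33,0,0,0,0]],
])

```text
t: 19.45
ee_pos: [534.1, -169.4, 32.3]
tcp_rot: [[1.0, -0.009, 0.027], [-0.027, 0.003, 1.0], [-0.01, -1.0, 0.003]]
ft_force: [-10.0, -1.0, 2.3]
width: 0.334
```

```bash
python3 look.py 15;  python3 - <<'E'
from h import *
im,d=eyes.camera("top"); cv2.imwrite("pics/t15.png",cv2.resize(im[160:300,300:430],None,fx=4.4,fy=4.2,interpolation=cv2.INTER_CUBIC))
im,d=eyes.camera("wrist"); cv2.imwrite("pics/w15.png",im)
E
```

```text
19.45 [ 534.1 -169.4   32.3] -1.53 [-10.   -1.    2.3] 0.334
```

View pics/w15.png

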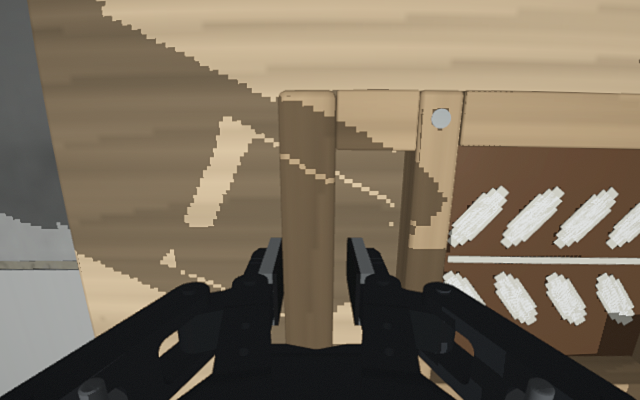

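View pics/s15.png

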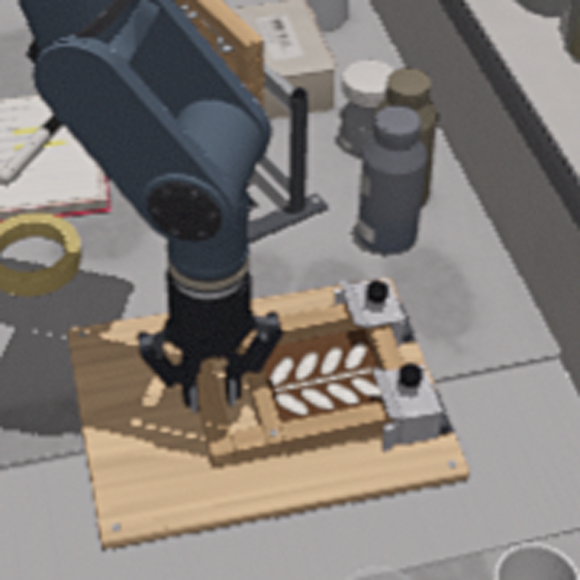

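Request:
apply_moves([
  [[-0.33,-0.005,0,0,0],[-0.33,-0.003,0,0,0],[-0.25,0,0,0,0],[-0.25,0,-0.01,0,0],[-0.25,0,-0.02,0,0]],
])

```text
t: 20.1
ee_pos: [530.3, -170.4, 62.7]
tcp_rot: [[1.0, -0.001, 0.028], [-0.028, 0.001, 1.0], [-0.001, -1.0, 0.001]]
ft_force: [0.5, -0.9, -0.1]
width: 0.372
```

Request:
apply_moves([
  [[-0.25,0,-0.04,0,0],[1,0,-0.045,0,0],[1,-0.03,-0.04,0.01,0],[1,-0.02,-0.045,0.02,0],[1,0,0,0,0]],
])

```text
t: 20.6
ee_pos: [483.6, -139.8, 235.5]
tcp_rot: [[1.0, 0.009, 0.027], [-0.027, -0.004, 1.0], [0.009, -1.0, -0.004]]
ft_force: [0.5, -0.4, -0.1]
width: 0.992
```

Request:
apply_moves([
  [[1,0,-0.045,0.01,0],[1,0,0,0,0],[1,0,0,0,0],[1,0,0,0,0],[1,0,0,0,0]],
])

```text
t: 21.1
ee_pos: [482.7, -130.5, 273.0]
tcp_rot: [[1.0, -0.003, 0.028], [-0.028, 0.001, 1.0], [-0.003, -1.0, 0.001]]
ft_force: [-0.7, 0.3, -0.4]
width: 1.001
```

```bash
python3 look.py 16;  python3 - <<'E'
from h import *
im,d=eyes.camera("top"); cv2.imwrite("pics/t16.png",cv2.resize(im[150:300,300:430],None,fx=4.4,fy=4,interpolation=cv2.INTER_CUBIC)); cv2.imwrite("pics/t16f.png",im)
im,d=eyes.camera("wrist"); cv2.imwrite("pics/w16.png",im)
E
```

```text
21.1 [ 482.7 -130.5  273. ] -1.62 [-0.7  0.3 -0.4] 1.001
```

View pics/w16.png

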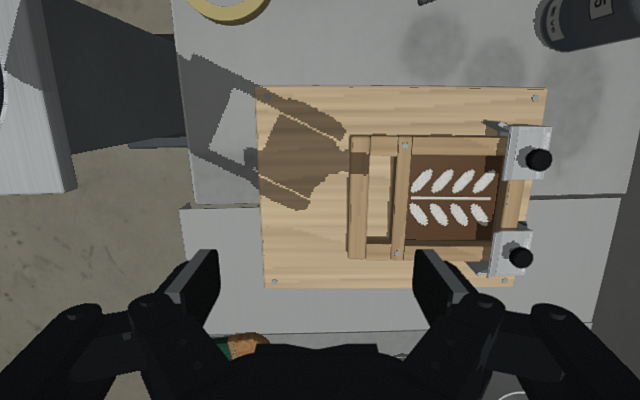

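View pics/s16.png

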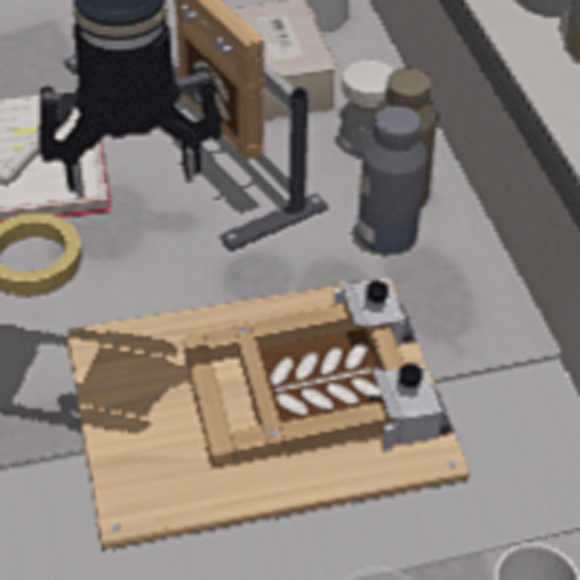

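View pics/t16f.png

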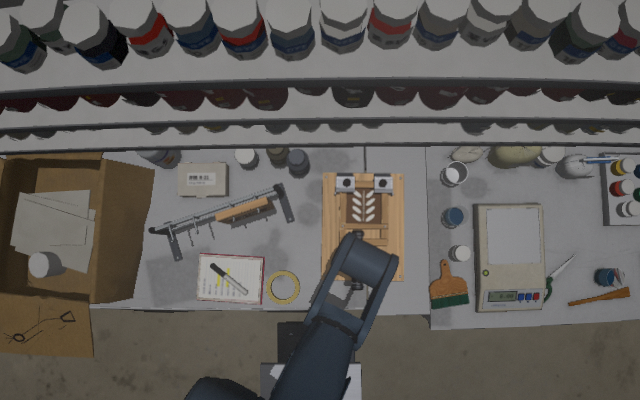

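Run:
```python
from h import *
np.set_printoptions(precision=1,suppress=True)
m=eyes.camera_model("wrist"); im,d=eyes.camera("wrist"); C=-np.array(m["R"]).T@m["t"]
v,u=np.nonzero(d>0); X=px2w("wrist",u,v,d[v,u],m)
k=(X[:,2]>31)&(X[:,2]<52)&(X[:,0]>500)&(X[:,0]<682)&(X[:,1]>-252)&(X[:,1]<-95); P=X[k]
for lo in range(515,685,15):
    q=(P[:,0]>=lo)&(P[:,0]<lo+15); 
    if q.sum()>10: print(lo,q.sum(),np.percentile(P[q][:,2],[20,50,80]))
# per-side head edge
for yl in (-235,-200,-170,-140,-110):
    q=(abs(P[:,1]-yl)<6); print(yl,np.percentile(P[q][:,0],1))
def at(u,v,z):
    q=px2w("wrist",u,v,1000.,m); t=(z-C[2])/(q[2]-C[2]); return (C+t*(q-C))[:2]
for n,p in dict(bTL=(255,86),bBL=(264,287),sTL=(274,281)).items(): print(n,at(*p,15))
for n,p in dict(hL=(349,136),hR=(348,258)).items(): print(n,at(*p,37))
cv2.imwrite("pics/w16c.png",cv2.resize(im[70:300,330:570],None,fx=3,fy=2.5,interpolation=cv2.INTER_CUBIC))
```

```text
515 1311 [35.3 36.1 36.9]
530 1184 [35.9 36.7 37.3]
545 507 [36.9 37.5 38.2]
560 966 [37.1 38.1 38.9]
575 1285 [38.1 38.8 39.5]
590 389 [38.6 39.4 40.1]
605 314 [39.1 40.1 40.9]
620 412 [40.  41.1 41.9]
635 495 [40.7 41.5 42.3]
650 494 [41.3 42.2 43. ]
665 484 [41.8 42.8 43.6]
680 66 [42.4 43.  43.8]
-235 517.5052408409932
-200 517.6084400824019
-170 517.8511055984009
-140 518.8849065633217
-110 520.9827392750024
bTL [414.8 -38.4]
bBL [ 407.  -293.5]
sTL [ 421.  -284.8]
hL [518.7 -95.3]
hR [ 517.4 -242.8]
```

View pics/w16c.png

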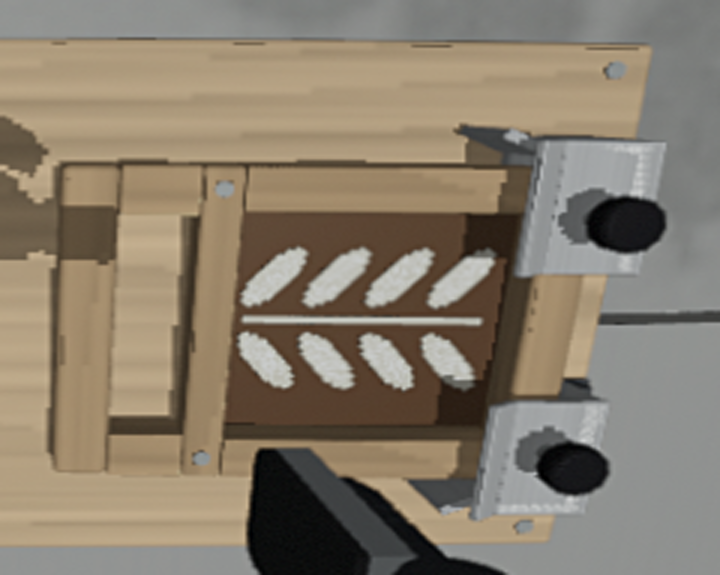

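```bash
python3 - <<'E'
from h import *
np.set_printoptions(precision=2,suppress=True)
m=eyes.camera_model("wrist"); im,d=eyes.camera("wrist"); C=-np.array(m["R"]).T@m["t"]
v,u=np.nonzero(d>0); X=px2w("wrist",u,v,d[v,u],m); Z=np.zeros(d.shape); Z[v,u]=X[:,2]; 
def at(u,v,z):
    q=px2w("wrist",u,v,1000.,m); t=(z-C[2])/(q[2]-C[2])[...,None] if False else (z-C[2])/(q[...,2]-C[2]); return (C+t[...,None]*(q-C))[...,:2]
for nm,th,z,r,cols in (("head",26,37,range(142,252,3),(335,365)),("board",8,15,range(95,280,4),(240,285))):
    E=[]
    for row in r:
        line=Z[row,cols[0]:cols[1]]; i=np.nonzero((line[:-1]<th)&(line[1:]>=th))[0]
        if len(i): E.append((cols[0]+i[0]+.5,row))
    E=np.array(E); W=at(E[:,0],E[:,1].astype(float),z)
    f=np.polyfit(W[:,1],W[:,0],1); res=W[:,0]-np.polyval(f,W[:,1]); print(nm,len(E),"yaw",-np.degrees(np.arctan(f[0])),"x at y=-172",np.polyval(f,-172),res.std())
E
python3 - <<'E'
import sys; sys.path.insert(0,'.')
from h import *
im,d=eyes.camera("side"); cv2.imwrite("pics/sf.png",im)
E
```

```text
Traceback (most recent call last):
  File "h.py", line 9, in px2w
    X=np.concatenate([q*d,d],-1)
ValueError: all the input arrays must have same number of dimensions, but the array at index 0 has 2 dimension(s) and the array at index 1 has 1 dimension(s)
```

View pics/sf.png

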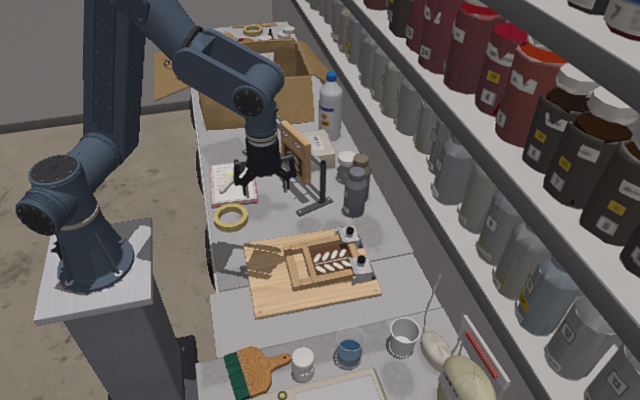

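Run:
```python
from h import *
m=eyes.camera_model("wrist"); im,d=eyes.camera("wrist"); C=-np.array(m["R"]).T@m["t"]
v,u=np.nonzero(d>0); X=px2w("wrist",u,v,d[v,u],m); Z=np.zeros(d.shape); Z[v,u]=X[:,2]
def at(u,v,z):
    q=px2w("wrist",u,v,np.full(len(u),1000.),m); t=(z-C[2])/(q[:,2]-C[2]); return (C+t[:,None]*(q-C))[:,:2]
for nm,th,z,r,cols in (("head",26,37,range(142,252,3),(335,365)),("board",8,15,range(95,280,4),(240,285))):
    E=[]
    for row in r:
        line=Z[row,cols[0]:cols[1]]; i=np.nonzero((line[:-1]<th)&(line[1:]>=th))[0]
        if len(i): E.append((cols[0]+i[0]+.5,row))
    E=np.array(E,float); W=at(E[:,0],E[:,1],z)
    f=np.polyfit(W[:,1],W[:,0],1); res=W[:,0]-np.polyval(f,W[:,1]); print(nm,len(E),"yaw",-np.degrees(np.arctan(f[0])),"x at y=-172",np.polyval(f,-172),res.std())
```

```text
head 37 yaw -1.3826214471286529 x at y=-172 517.1650430609295 0.38662790834749905
board 47 yaw -1.4237983484961299 x at y=-172 410.09738512881245 0.37565927738218524
```

Run:
```python
from h import *
print(env.sign_off(), observe()["t"])
```

```text
the job is handed in; nothing more can be done
the job is handed in; nothing more can be done
```

The longer screen is home in both clamp jaws, and the job was handed in at about 21 s of the 72 s allowed.

I lifted it off its hooks, stood its leading end on the board, and tipped it towards the robot between loose fingers until it lay flat, film down and hand slot facing the robot. I then let go and backed away. After that I took it again by the head bar, raised it about 12 mm and slid it over the lips. I pushed until a firm stop of about 8 N gripped, then about 10 N with open jaws. Finally I released it and moved clear.

**Last checks:**
- **Alignment:** the screen is turned -1.38° and the board -1.42°, so it sits square in the jaws.
- **Slope:** it rises about 7 mm from head to leading end, which fits the head bar on the board and the leading end on the lips.
- **Surroundings:** the shorter screen still hangs, and the jar, beaker and bottle look upright and unmoved in the side view.
- **Robot:** it was touching nothing at hand-in.

**One reading disagreed:** by camera, the head edge is 107–108 mm from the board's near edge, where fully home should give 110 mm. That 2–3 mm gap is near my camera error. I relied on the hard stop, which came at the expected depth within about 1 mm in both pushes, and did not push again.

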